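# Sweep the loose bottle caps into the cap magazine

## Robot

A 7-joint arm with a two-finger parallel gripper is mounted at the origin on a cart in front of the work surface, level with it; the furniture and walls round the work are solid. World frame = base frame: x ahead of the robot, y to its left, z up, the work surface at z = 0. Lengths are in m, angles in rad, forces in N, time in s.
With the tool pointing down it reaches from about 0.4 to 0.85 m from the base axis. Payload 4.4 kg.
Tool frame: the origin (TCP) lies at the very end of the fingers, on their centre line; the grasp point (between the pads) lies manip.grip_depth behind it (manip.grip_depth is the distance from the TCP to the grasp point, in m); z points along the fingers, y is the direction in which the jaws open and shut (so a half turn about z gives the same grasp; the last joint's range is limited). The gripper opens to 94 mm and grips with 3 to 60 N. Pads are 16 mm wide; open, the fingers measure 119 mm over their backs; the gripper's body (75 mm by 177 mm) begins 78 mm behind the grasp point.
Start: joints at [-1.349, 0.628, 0.038, 1.517, -0.027, 0.996, -0.02], TCP at [0.184, 0.623, 0.205] pointing down, gripper open.
Joint ranges: [-3.06, 3.06], [-0.37, 2.12], [-1.25, 1.32], [0.18, 2.47], [-1.1, 4.24], [0.23, 1.98], [-2.94, 2.94]. Speed limits (rad/s): [2.57, 2.57, 3.14, 3.14, 3.14, 3.14, 3.14].

## Interface

Orientations are given as a rotation vector (axis times angle).
In Python, from workcell import manip gives the robot as it stands.
- The arm moves only by the tool move_arm, never from a script. Its argument "rows" is a list of rows, each a list of 7 numbers: the finger opening in cm, from 0 to 9.4, then the shift along the world's x, y, z in cm, then the turn, a rotation vector about the world's x, y, z in rad. A call has 1 to 12 rows; each row is the pose to reach, as a shift and turn from the pose commanded when the call began; what a row does not reach only later rows make up. A row lasts 1/12 s, in which the tool goes at most 41.7 mm and 7.16 degrees, less where a joint would pass 70% of its speed; a pose out of reach is approached as far as the arm can. A call with a gripper value outside its range is refused whole. The fingers move at their own pace and stop on an object; the grip force is fixed at half the most. Time passes only in rows, so rows that repeat a pose let the fingers close. It gives the time, the measured TCP pose, the force and the opening at its end, in the units of the state.
- manip.observe(): the state, without advancing time (a new reading comes with each control period).
- manip.snapshot(name): name is "scene" or "side" or "wrist"; returns a dict with "img" (480x640x3 uint8, blue, green, red), "depth" (480x640 float32, m along the optical axis (not along the pixel's ray), 0 where there is no reading), "vertical_fov" (degrees; the focal length in pixels is half the picture's height over the tangent of half this angle, whatever the lens; pixels are square), "cx", "cy" (the principal point, pixels), "cam_to_world" (4x4, takes a point from camera to world coordinates); the wrist camera has in their place "tool_from_camera" (4x4, takes a point from camera to tool coordinates, whose origin is the TCP and whose axes are the flange's). Camera axes: x right, y up, looking along -z (the intrinsics and any distortion apply to the point x, -y, -z); pixel columns grow to the right and rows downward; lengths in m; the calibration is good to about 2 mm. The wrist camera is an equidistant fisheye: a pixel r from the principal point sees the ray r / f radians off the axis. A picture is of the moment at which its call begins: read the wrist's pose just before it.
- manip.finish_job(): hands the job in, once; it reports no verdict.
Trained networks look in the newest picture that a camera, given by its name, has taken for a name from the list of things; names that differ only in an ending like _2 or _b are one class to them, and where a whole thing is asked for, a point or a joint stands for the part that bears it (a point fixed in the world has none). Each returns a list of dicts, best first, with "conf" (0 to 1); they miss things now and then, are a little off and sometimes report something else, mostly with a low value. They report only what shows in the picture. A call takes as long as a camera call. They do not tell look-alikes from the thing itself.
- manip.boxes_of(camera, name): "xyz" ([x, y, z] in m, in world coordinates, good to about 4 mm: the middle of the surface that is visible of it).
The state is a dict: "clock": time; "joint_pos": joint angles; "qvel": joint speeds; "joint_efforts": joint torques, N m; "ee_pos": TCP position; "ee_rot": TCP orientation; "ft_force": force on the tool from outside, world axes, zero at the start; "ft_torque": the same for the moment, N m; "opening": finger opening in m.
Only numpy, scipy, OpenCV 4.12 (cv2) and the standard library are available. Lean on these libraries where they do the work, as an engineer would, in place of code of your own. Each camera call takes 0.05 s, during which the arm holds its last target.

## Task

Load the cap magazine: with the fingertips, push the three loose white bottle caps along the worktop and through the gate between the two orange lips, one cap at a time, until all three lie flat in the slot, wholly past the gate. Each cap must be wholly inside before the next one reaches the gate; do not pinch or lift any cap, and leave the other things on the worktop where they are.

Things in the scene. Friction and masses are not known exactly. Their poses are not given: they have to be found in the camera images.
- cap_magazine: cap magazine fixed on the worktop, no floor of its own (caps slide on the worktop). Origin: on the worktop, centre of the gate's inner face; +x runs along the slot, away from the mouth, z up. Gate: 44 mm wide between two orange lips 24 mm high at x = -8 to 0 mm. A cap is wholly past the gate when its centre is at x of 15 mm or more
- slot_end (a point): point on the worktop at the middle of the orange end stop's inner face, 118 mm past the gate's inner face along the slot. The slot is 48 mm wide between aluminium rails 20 mm high and takes three caps in a row: a cap pushed in pushes those ahead further along
- mouth (a point): point on the worktop at the middle of the open mouth of the funnel, 44 mm before the gate's inner face, on the slot's axis. The two aluminium wings, 20 mm high, 6 mm thick, flare at 40 degrees to the axis; the mouth is about 116 mm wide
- cap_a: white plastic screw cap, 30 mm across, 14 mm high, about 12 g, lying flat on the worktop, open side up, loose; it slides and does not roll. Origin: centre of its underside, z up. The three caps are alike
- cap_b: white plastic screw cap, 30 mm across, 14 mm high, about 12 g, lying flat on the worktop, open side up, loose; it slides and does not roll. Origin: centre of its underside, z up. The three caps are alike
- cap_c: white plastic screw cap, 30 mm across, 14 mm high, about 12 g, lying flat on the worktop, open side up, loose; it slides and does not roll. Origin: centre of its underside, z up. The three caps are alike
- vial: small white sample vial, 16 mm across, 30 mm high, standing loose beside the slot of the magazine; leave alone. Origin: centre of its underside
- tape_roll: yellow roll of tape lying flat, 70 mm across, 19 mm high, just right of a fixed orange tube rack (about 180x270 mm, filled tubes up to 130 mm high) at the left of the worktop, which the arm must pass over or round; leave alone. Origin: centre of its underside
- timer: small white bench timer lying flat, 58x62 mm, 16 mm high; leave alone. Origin: centre of its underside
- hdpe_bottle: white plastic bottle, 50 mm across, 124 mm high; leave alone. Origin: centre of its underside
- beaker: small clear beaker, 50 mm across, 60 mm high; leave alone. Origin: centre of its underside
- forceps: steel forceps lying flat, 130 mm long, 15 mm wide, 6 mm high; leave alone. Origin: centre of their underside
- ph_meter: white pH meter, fixed, to the right of the magazine and behind the caps: desk unit about 50 mm high, its front edge about 95 mm nearer the robot than its origin. On its right half a level electrode bar, 165 to 200 mm above the worktop, reaches to about 80 mm nearer the robot than the origin, on a thin taller post; keep the arm and gripper clear. Origin: on the worktop under its middle
Things that resemble listed ones, but are neither listed nor needed, are in the scene too. What is shaped like the cap_a but blue or purple is not meant.

How it is judged:
On the way, in this order (a step that is already met when the one before it is completed fails the run):
1. a first cap is wholly in the slot while the other two are still in front of the gate (((x of cap_a in the frame of cap_magazine between 0.013 and 0.119 m and y of cap_a in the frame of cap_magazine between -0.024 and 0.024 m and (x of cap_b in the frame of cap_magazine below -0.018 m or y of cap_b in the frame of cap_magazine above 0.035 m or y of cap_b in the frame of cap_magazine below -0.035 m) and (x of cap_c in the frame of cap_magazine below -0.018 m or y of cap_c in the frame of cap_magazine above 0.035 m or y of cap_c in the frame of cap_magazine below -0.035 m)) or (x of cap_b in the frame of cap_magazine between 0.013 and 0.119 m and y of cap_b in the frame of cap_magazine between -0.024 and 0.024 m and (x of cap_a in the frame of cap_magazine below -0.018 m or y of cap_a in the frame of cap_magazine above 0.035 m or y of cap_a in the frame of cap_magazine below -0.035 m) and (x of cap_c in the frame of cap_magazine below -0.018 m or y of cap_c in the frame of cap_magazine above 0.035 m or y of cap_c in the frame of cap_magazine below -0.035 m)) or (x of cap_c in the frame of cap_magazine between 0.013 and 0.119 m and y of cap_c in the frame of cap_magazine between -0.024 and 0.024 m and (x of cap_a in the frame of cap_magazine below -0.018 m or y of cap_a in the frame of cap_magazine above 0.035 m or y of cap_a in the frame of cap_magazine below -0.035 m) and (x of cap_b in the frame of cap_magazine below -0.018 m or y of cap_b in the frame of cap_magazine above 0.035 m or y of cap_b in the frame of cap_magazine below -0.035 m)))), for 0.2 s.
2. a second cap is wholly in the slot while the third is still in front of the gate (((x of cap_a in the frame of cap_magazine between 0.013 and 0.119 m and y of cap_a in the frame of cap_magazine between -0.024 and 0.024 m and x of cap_b in the frame of cap_magazine between 0.013 and 0.119 m and y of cap_b in the frame of cap_magazine between -0.024 and 0.024 m and (x of cap_c in the frame of cap_magazine below -0.018 m or y of cap_c in the frame of cap_magazine above 0.035 m or y of cap_c in the frame of cap_magazine below -0.035 m)) or (x of cap_a in the frame of cap_magazine between 0.013 and 0.119 m and y of cap_a in the frame of cap_magazine between -0.024 and 0.024 m and x of cap_c in the frame of cap_magazine between 0.013 and 0.119 m and y of cap_c in the frame of cap_magazine between -0.024 and 0.024 m and (x of cap_b in the frame of cap_magazine below -0.018 m or y of cap_b in the frame of cap_magazine above 0.035 m or y of cap_b in the frame of cap_magazine below -0.035 m)) or (x of cap_b in the frame of cap_magazine between 0.013 and 0.119 m and y of cap_b in the frame of cap_magazine between -0.024 and 0.024 m and x of cap_c in the frame of cap_magazine between 0.013 and 0.119 m and y of cap_c in the frame of cap_magazine between -0.024 and 0.024 m and (x of cap_a in the frame of cap_magazine below -0.018 m or y of cap_a in the frame of cap_magazine above 0.035 m or y of cap_a in the frame of cap_magazine below -0.035 m)))), for 0.2 s.
At the end, for the whole second after the job is handed in: All three caps lie flat on the worktop (tilt under 0.15 rad), at rest, inside the slot: centre at least 13 mm past the inner face of the gate, between the rails and before the end stop (x of cap_a in the frame of cap_magazine between 0.013 and 0.119 m and y of cap_a in the frame of cap_magazine between -0.024 and 0.024 m and height (world z) of each of cap_a, cap_b, cap_c below 0.004 m and angle between each of cap_a, cap_b, cap_c's own z axis and vertical below 0.15 rad and linear speed of each of cap_a, cap_b, cap_c below 0.01 m/s and x of cap_b in the frame of cap_magazine between 0.013 and 0.119 m and y of cap_b in the frame of cap_magazine between -0.024 and 0.024 m and x of cap_c in the frame of cap_magazine between 0.013 and 0.119 m and y of cap_c in the frame of cap_magazine between -0.024 and 0.024 m); the robot touches nothing.
It fails at once if a cap is lifted off the worktop (15 mm) or tipped over (height (world z) of any of cap_a, cap_b, cap_c above 0.015 m or angle between any of cap_a, cap_b, cap_c's own z axis and vertical above 0.6 rad).
It fails at once if a cap is pinched between the fingers (centred between them, low down, under more than 2 N) ((horizontal distance between the grasp point and cap_a below 0.008 m and height (world z) of the grasp point below 0.03 m and contact force between the fingers and cap_a above 2 N) or (horizontal distance between the grasp point and cap_b below 0.008 m and height (world z) of the grasp point below 0.03 m and contact force between the fingers and cap_b above 2 N) or (horizontal distance between the grasp point and cap_c below 0.008 m and height (world z) of the grasp point below 0.03 m and contact force between the fingers and cap_c above 2 N)).
It fails at once if another thing on the worktop is disturbed (moved 20 mm) (distance of any of vial, tape_roll, timer, hdpe_bottle, beaker, forceps from where it was at the start of the episode above 0.02 m).
It also fails if it takes over 72 s, if anything falls off the work surface, if the arm or the gripper's body presses on something with over 40 N, if the wrist force passes 120 N, or if a joint passes its speed limit or range.

## Working session

There is one attempt and no reset: what is moved stays moved. The work goes in short steps, Python scripts to look and compute and a tool call to move; the robot and the scene stay as the last step left them, time stands still between calls to the robot, and variables do not carry over. Pictures are saved under pics/ and viewed, and the job is handed in when it is done.

Besides the shell and the picture viewer there is one more tool, called after "Call:" as name([rows], argument=value, ...), one row to a line, values as JSON. move_arm: Moves the arm, as the interface text tells. Its arguments: {"type":"object","properties":{"rows":{"type":"array","items":{"type":"array","items":{"type":"number"}}}},"required":["rows"]}

```bash
mkdir -p pics; ls
python3 - <<'E'
from workcell import manip
import cv2
o=manip.observe()
print({k:(v if not hasattr(v,'round') else v) for k,v in o.items()}, manip.grip_depth)
for c in ("scene","side"):
    s=manip.snapshot(c); cv2.imwrite(f"pics/{c}0.png",s["img"]); print(c,s["cam_to_world"],s["vertical_fov"])
    for n in ("cap_a","cap_magazine","vial","timer","forceps","beaker","hdpe_bottle","tape_roll","ph_meter"):
        for d in manip.boxes_of(c,n): print(c,n,[round(float(x),3) for x in d["xyz"]],round(d["conf"],2))
print(manip.observe()["clock"])
E
```

```text
pics
{'clock': 0.0, 'joint_pos': array([-1.3488402 ,  0.62932514,  0.03842608,  1.51833568, -0.02702344,
        0.99633251, -0.01998494]), 'qvel': array([ 0.00193767,  0.00037481, -0.00065051,  0.0004496 , -0.0006631 ,
        0.00072428,  0.00183948]), 'joint_efforts': array([-6.52007839e-05, -5.49707115e+01,  1.14287987e+00, -1.86639315e+01,
       -5.23782964e-02,  2.35805078e-02,  1.70552084e-04]), 'ee_pos': array([0.18423769, 0.62264835, 0.2045778 ]), 'ee_rot': array([-4.50383975e-01, -3.10886123e+00,  2.92660539e-03]), 'ft_force': array([-0.22200735,  0.05915178, -0.26882793]), 'ft_torque': array([-0.0307495 , -0.04037955,  0.00115447]), 'opening': 0.09407864833336081} 0.0188
scene [[-0.71186245  0.34143499 -0.61373773 -0.09684582]
 [-0.70231694 -0.34814246  0.6209249   0.68515429]
 [-0.00166267  0.87305153  0.48762513  0.59905902]
 [ 0.          0.          0.          1.        ]] 49.12101488010058
scene cap_a [0.433, 0.071, 0.009] 0.77
scene cap_a [0.498, 0.166, 0.009] 0.68
scene cap_a [0.491, -0.03, 0.007] 0.51
scene cap_a [0.401, 0.003, 0.009] 0.47
scene cap_a [0.567, 0.2
[... 204 characters left out ...]
308, 0.04] 0.85
scene beaker [0.471, -0.211, 0.02] 0.72
scene hdpe_bottle [0.564, -0.274, 0.064] 0.56
scene tape_roll [0.382, 0.33, 0.018] 0.75
scene ph_meter [0.494, -0.032, 0.006] 0.7
side [[-0.99640449  0.05816229 -0.06160554  0.50231068]
 [-0.08462559 -0.64826202  0.75669998  1.03075958]
 [ 0.00407487  0.75919267  0.6508532   0.91736114]
 [ 0.          0.          0.          1.        ]] 47.82824104306108
side cap_a [0.493, -0.036, 0.006] 0.65
side cap_a [0.439, 0.073, 0.009] 0.49
side cap_a [0.4, -0.001, 0.004] 0.44
side cap_magazine [0.69, 0.166, 0.013] 0.74
side beaker [0.64, -0.309, 0.025] 0.6
side hdpe_bottle [0.577, -0.267, 0.071] 0.74
side tape_roll [0.391, 0.305, 0.019] 0.49
1.0
```

View pics/scene0.png

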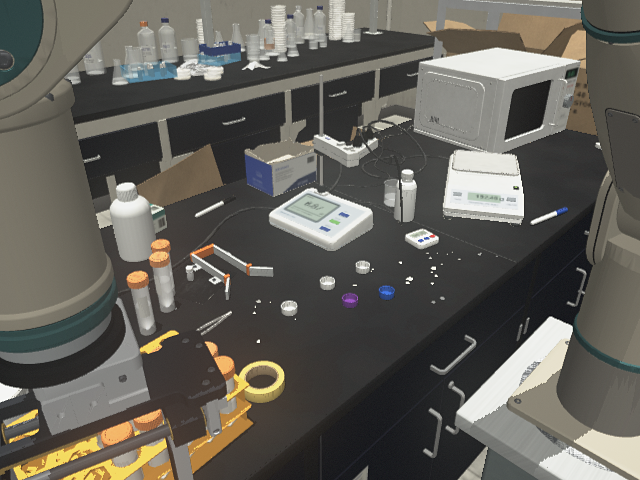

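View pics/side0.png

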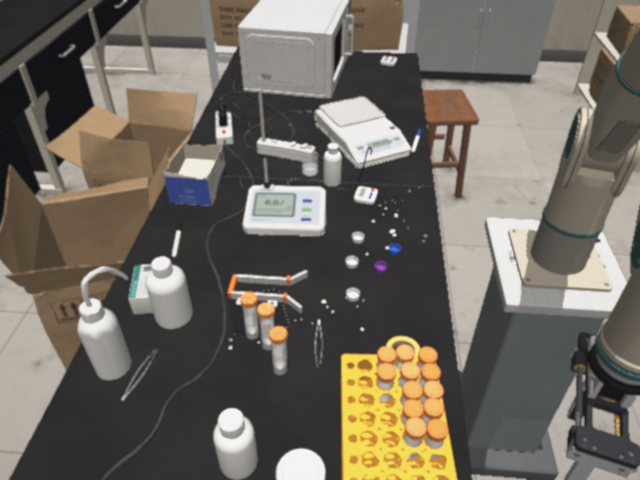

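The scene picture shows white caps at about (289,308), (327,283) and (362,267), purple at (350,299) and blue at (387,292). The magazine is at about (225,265), with its mouth towards the caps. Next I'll measure in world coordinates.

```bash
cat > h.py <<'E'
import numpy as np, cv2
from workcell import manip
def rays(s,u,v):
    f=240/np.tan(np.radians(s["vertical_fov"])/2)
    return np.stack([(u-s["cx"])/f,-(v-s["cy"])/f,-np.ones_like(u)],-1)
def cloud(s):
    v,u=np.mgrid[0:480,0:640].astype(float)
    p=rays(s,u,v)*s["depth"][...,None]
    M=s["cam_to_world"]; return p@M[:3,:3].T+M[:3,3]
def ortho(s,x0,x1,y0,y1,z=0.0,ppm=1500):
    # topdown rectification at plane z ; image up = +x, left = +y
    H=int((x1-x0)*ppm);W=int((y1-y0)*ppm)
    r,c=np.mgrid[0:H,0:W].astype(float)
    P=np.stack([x1-r/ppm,y1-c/ppm,np.full_like(r,z)],-1)
    M=np.linalg.inv(s["cam_to_world"]);q=P@M[:3,:3].T+M[:3,3]
    f=240/np.tan(np.radians(s["vertical_fov"])/2)
    u=s["cx"]+f*q[...,0]/-q[...,2]; v=s["cy"]-f*q[...,1]/-q[...,2]
    return cv2.remap(s["img"],u.astype(np.float32),v.astype(np.float32),cv2.INTER_CUBIC)
E
python3 - <<'E'
from h import *
for c in("scene","side"):
    s=manip.snapshot(c); np.savez(f"{c}.npz",**s)
    for z in (0.014,0.022):
        im=ortho(s,.36,.76,-.1,.3,z)
        for k in range(9):
            cv2.line(im,(0,int(k*75)),(8,int(k*75)),(0,255,255),1);cv2.line(im,(int(k*75),0),(int(k*75),8),(0,255,255),1)
        cv2.imwrite(f"pics/{c}_o{int(z*1000)}.png",im)
    P=cloud(s); b=s["img"].astype(int)
    # white caps: bright low saturation, z 8-16mm
    m=(P[...,2]>.006)&(P[...,2]<.018)&(b.min(-1)>120)&(P[...,0]>.38)&(P[...,0]<.62)&(P[...,1]>-.1)&(P[...,1]<.25)
    n,l,st,ce=cv2.connectedComponentsWithStats(m.astype(np.uint8))
    for i in range(1,n):
        if st[i,4]>15:
            q=P[l==i]; print(c,st[i,4],ce[i].round(),q.mean(0).round(4),q.min(0).round(3),q.max(0).round(3))
    hsv=cv2.cvtColor(s["img"],cv2.COLOR_BGR2HSV)
    m=(hsv[...,0]<20)&(hsv[...,1]>120)&(P[...,0]>.55)&(P[...,0]<.85)&(P[...,1]>.0)&(P[...,1]<.32)&(P[...,2]<.04)
    n,l,st,ce=cv2.connectedComponentsWithStats(m.astype(np.uint8))
    for i in range(1,n):
        if st[i,4]>8:
            q=P[l==i]; print(c,"orange",st[i,4],ce[i].round(),q.mean(0).round(4),q.min(0).round(3),q.max(0).round(3))
E
```

```text
scene 126 [335. 246.] [ 0.5912 -0.0501  0.0132] [ 0.58  -0.099  0.007] [ 0.62  -0.026  0.018]
scene 110 [362. 266.] [ 0.4941 -0.031   0.0111] [ 0.477 -0.047  0.006] [ 0.509 -0.015  0.017]
scene 31 [269. 272.] [0.615  0.1193 0.0114] [0.61  0.114 0.006] [0.62  0.124 0.018]
scene 117 [327. 282.] [0.5059 0.0625 0.0111] [0.491 0.046 0.006] [0.521 0.078 0.016]
scene 130 [289. 307.] [0.499  0.1715 0.0111] [0.483 0.155 0.006] [0.514 0.186 0.018]
scene orange 190 [203. 251.] [0.7788 0.1678 0.0133] [ 0.77   0.119 -0.002] [0.815 0.201 0.023]
scene orange 35 [248. 268.] [0.6533 0.1444 0.0159] [0.647 0.115 0.   ] [0.686 0.151 0.025]
scene orange 30 [226. 277.] [0.6543 0.1993 0.0181] [0.648 0.173 0.   ] [0.688 0.207 0.026]
side 43 [316. 233.] [ 0.601  -0.032   0.0125] [ 0.582 -0.039  0.006] [ 0.619 -0.026  0.018]
side 61 [358. 237.] [ 0.4928 -0.03    0.0111] [ 0.479 -0.05   0.006] [ 0.507 -0.014  0.017]
side 63 [352. 261.] [0.5043 0.0624 0.0112] [0.491 0.045 0.006] [0.518 0.08  0.017]
side 75 [353. 294.] [0.4976 0.1707 0.0109] [0.483 0.154 0.006] [0.511 0.187 0.018]
side orange 143 [232. 285.] [0.7792 0.1678 0.0115] [ 0.771  0.118 -0.003] [0.791 0.202 0.023]
side orange 34 [288. 280.] [0.6509 0.1403 0.0118] [ 0.647  0.11  -0.004] [0.66  0.151 0.026]
side orange 33 [285. 297.] [0.6511 0.1951 0.0122] [ 0.647  0.169 -0.005] [0.659 0.206 0.025]
side orange 13 [281. 326.] [ 0.65    0.2713 -0.0009] [ 0.637  0.267 -0.003] [0.663 0.279 0.003]
```

View pics/scene_o22.png

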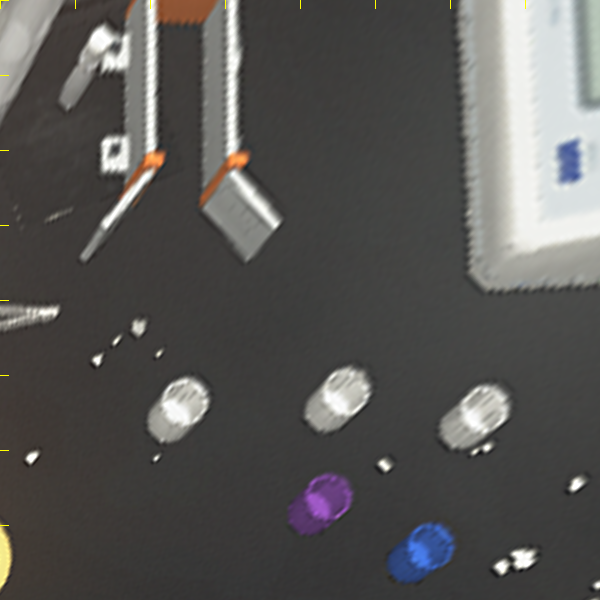

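View pics/side_o22.png

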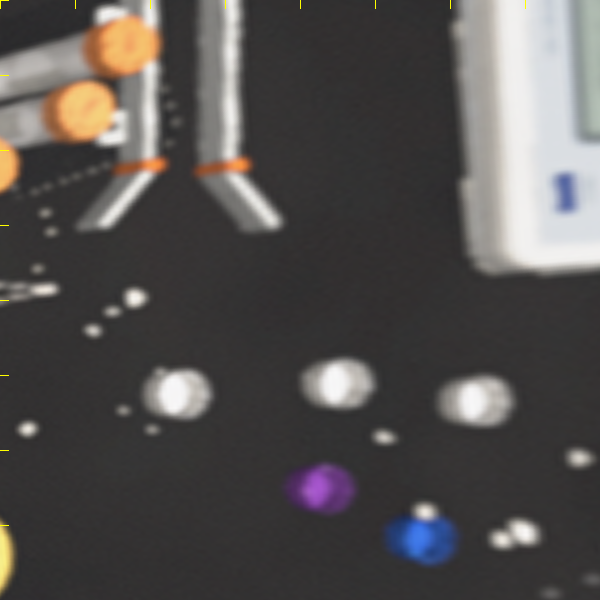

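```bash
python3 - <<'E'
from h import *
for c in("scene","side"):
    s=dict(np.load(f"{c}.npz")); P=cloud(s)
    for x in np.arange(.665,.775,.015):
        for nm,lo,hi in(("L",.175,.225),("R",.115,.165)):
            m=(abs(P[...,0]-x)<.0075)&(P[...,1]>lo)&(P[...,1]<hi)&(P[...,2]>.016)&(P[...,2]<.023)&(s["img"].min(-1)>130)
            q=P[m]
            if len(q)>3: print(c,nm,round(x,3),len(q),np.percentile(q[:,1],[5,50,95]).round(4),end=' ; ')
        print()
    hsv=cv2.cvtColor(s["img"],cv2.COLOR_BGR2HSV)
    for nm,a,b_,lo,hi in(("lipL",.64,.67,.17,.21),("lipR",.64,.67,.11,.16),("end",.765,.80,.11,.21)):
        m=(hsv[...,0]<20)&(hsv[...,1]>120)&(P[...,0]>a)&(P[...,0]<b_)&(P[...,1]>lo)&(P[...,1]<hi)&(P[...,2]>.018)&(P[...,2]<.03)
        q=P[m]; print(c,nm,len(q),q.min(0).round(4),np.median(q,0).round(4),q.max(0).round(4))
    # wings tops
    for nm,lo,hi in(("wL",.195,.26),("wR",.08,.145)):
        m=(P[...,0]>.605)&(P[...,0]<.645)&(P[...,1]>lo)&(P[...,1]<hi)&(P[...,2]>.015)&(P[...,2]<.023)
        q=P[m]; print(c,nm,len(q),q.min(0).round(4),q.max(0).round(4))
E
python3 - <<'E'
import cv2
for c,r in(("scene",(225,330,170,400)),("side",(215,320,200,420))):
    i=cv2.imread(f"pics/{c}0.png")[r[0]:r[1],r[2]:r[3]]
    cv2.imwrite(f"pics/{c}_crop.png",cv2.resize(i,None,fx=3.4,fy=3.4,interpolation=cv2.INTER_CUBIC))
E
```

```text
scene L 0.665 11 [0.1969 0.1984 0.2018] ; scene R 0.665 9 [0.142  0.1453 0.1471] ; 
scene L 0.68 11 [0.1952 0.1987 0.2006] ; scene R 0.68 11 [0.1406 0.1445 0.1468] ; 
scene L 0.695 13 [0.1955 0.1977 0.2012] ; scene R 0.695 11 [0.1426 0.1451 0.1472] ; 
scene L 0.71 11 [0.1958 0.1983 0.2006] ; scene R 0.71 12 [0.1419 0.1439 0.1454] ; 
scene L 0.725 12 [0.195  0.1995 0.2006] ; scene R 0.725 10 [0.1424 0.1445 0.1475] ; 
scene L 0.74 12 [0.196  0.1991 0.2012] ; scene R 0.74 11 [0.1412 0.1437 0.1459] ; 
scene L 0.755 11 [0.1956 0.1979 0.1994] ; scene R 0.755 10 [0.1402 0.1441 0.147 ] ; 
scene L 0.77 12 [0.1952 0.1976 0.2003] ; scene R 0.77 9 [0.1412 0.1438 0.1464] ; 
scene lipL 19 [0.6481 0.1946 0.0198] [0.65   0.2011 0.023 ] [0.6552 0.2066 0.0263]
scene lipR 18 [0.6481 0.1372 0.0182] [0.6504 0.147  0.023 ] [0.6553 0.1507 0.0252]
scene end 69 [0.7696 0.1409 0.018 ] [0.7775 0.1713 0.0197] [0.7854 0.1999 0.023 ]
scene wL 53 [0.6095 0.1983 0.0151] [0.6445 0.2309 0.0225]
scene wR 76 [0.6095 0.1138 0.0151] [0.6443 0.1443 0.0221]
side L 0.665 18 [0.1944 0.1996 0.2026] ; side R 0.665 14 [0.1422 0
[... 167 characters left out ...]
36 0.1488] ; 
side L 0.71 14 [0.1947 0.1993 0.2027] ; side R 0.71 15 [0.1402 0.1444 0.1475] ; 
side R 0.725 14 [0.1416 0.1444 0.147 ] ; 
side R 0.74 14 [0.1418 0.1444 0.1467] ; 
side L 0.755 15 [0.1955 0.1978 0.2009] ; side R 0.755 15 [0.1402 0.1429 0.1471] ; 
side L 0.77 14 [0.194  0.1975 0.2011] ; side R 0.77 10 [0.1413 0.1451 0.1472] ; 
side lipL 14 [0.6472 0.1953 0.0186] [0.6497 0.1993 0.0228] [0.652  0.2055 0.0248]
side lipR 12 [0.6471 0.1376 0.0187] [0.6494 0.1456 0.0236] [0.6525 0.1494 0.0257]
side end 40 [0.7714 0.1447 0.0181] [0.7757 0.1714 0.0193] [0.7811 0.2008 0.0235]
side wL 53 [0.61   0.1984 0.015 ] [0.6445 0.2313 0.0227]
side wR 51 [0.6083 0.1144 0.015 ] [0.6442 0.1441 0.0226]
```

```bash
cat > /dev/null
python3 - <<'E'
from workcell import manip
from scipy.spatial.transform import Rotation as R
import numpy as np
o=manip.observe(); print(R.from_rotvec(o["ee_rot"]).as_matrix().round(3), o["clock"])
s=manip.snapshot("wrist"); print(s["tool_from_camera"].round(3),s["vertical_fov"],s["cx"],s["cy"])
E
```

```text
[[-0.959  0.284 -0.   ]
 [ 0.284  0.959  0.   ]
 [ 0.     0.    -1.   ]] 1.1
[[ 0.002  0.963  0.27   0.079]
 [ 1.    -0.002 -0.002  0.   ]
 [-0.001  0.27  -0.963 -0.178]
 [ 0.     0.     0.     1.   ]] 65.70646984690485 321.7098291140448 235.66284814576892
```

View pics/scene_crop.png

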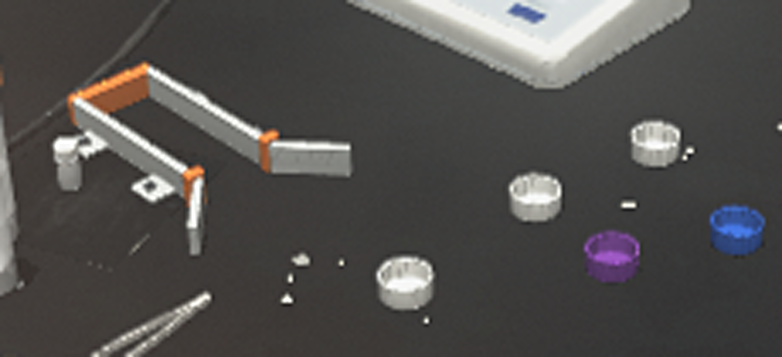

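Run:
```python
from h import *
for c in("scene","side"):
    s=dict(np.load(f"{c}.npz")); P=cloud(s)
    m=(P[...,2]>.05)&(P[...,2]<.3)&(P[...,0]>.3)&(P[...,0]<.9)&(P[...,1]>-.25)&(P[...,1]<.5)&(s["depth"]>0)
    q=P[m]; 
    H={}
    for p in q:
        k=(round(p[0]/.03)*.03,round(p[1]/.03)*.03); k=(round(k[0],2),round(k[1],2)); H.setdefault(k,[]).append(p[2])
    print(c,[(k,len(v),round(max(v),3)) for k,v in sorted(H.items()) if len(v)>3])
```

```text
scene [((0.33, 0.39), 79, np.float64(0.123)), ((0.33, 0.42), 194, np.float64(0.123)), ((0.36, 0.39), 252, np.float64(0.124)), ((0.36, 0.42), 343, np.float64(0.124)), ((0.39, 0.39), 92, np.float64(0.123)), ((0.39, 0.42), 29, np.float64(0.123)), ((0.42, 0.39), 12, np.float64(0.123)), ((0.45, 0.45), 19, np.float64(0.124)), ((0.48, -0.15), 46, np.float64(0.169)), ((0.48, -0.12), 60, np.float64(0.227)), ((0.48, -0.09), 39, np.float64(0.246)), ((0.48, -0.06), 5, np.float64(0.245)), ((0.48, 0.45), 6, np.float64(0.082)), ((0.51, -0.18), 25, np.float64(0.094)), ((0.51, -0.15), 20, np.float64(0.128)), ((0.51, 0.39), 31, np.float64(0.083)), ((0.51, 0.42), 103, np.float64(0.083)), ((0.51, 0.45), 104, np.float64(0.083)), ((0.6, -0.18), 27, np.float64(0.053)), ((0.6, -0.15), 30, np.float64(0.199)), ((0.63, -0.18), 38, np.float64(0.054)), ((0.63, -0.15), 170, np.float64(0.207)), ((0.63, -0.12), 168, np.float64(0.206)), ((0.63, 0.36), 85, np.float64(0.118)), ((0.63, 0.39), 643, np.float64(0.118)), ((0.66, -0.18), 35, np.float64(0.055)), ((0.66, -0.15), 132, np.float64(0.208)), ((0.66, -0.12), 83, np
[... 3613 characters left out ...]
.72, 0.27), 6, np.float64(0.116)), ((0.72, 0.3), 205, np.float64(0.117)), ((0.75, -0.18), 137, np.float64(0.297)), ((0.75, -0.15), 341, np.float64(0.298)), ((0.78, -0.18), 16, np.float64(0.153)), ((0.78, -0.15), 33, np.float64(0.172)), ((0.78, -0.12), 6, np.float64(0.052)), ((0.84, 0.24), 25, np.float64(0.12)), ((0.84, 0.27), 204, np.float64(0.127)), ((0.87, 0.24), 75, np.float64(0.164)), ((0.87, 0.27), 352, np.float64(0.165)), ((0.87, 0.3), 486, np.float64(0.132)), ((0.9, -0.24), 42, np.float64(0.103)), ((0.9, -0.21), 40, np.float64(0.1)), ((0.9, -0.18), 12, np.float64(0.089)), ((0.9, 0.24), 25, np.float64(0.166)), ((0.9, 0.27), 154, np.float64(0.167)), ((0.9, 0.3), 222, np.float64(0.133))]
```

Call:
move_arm([
  [1.0, 2, -3, 0, 0, 0, 0.04],
  [1.0, 4, -6, 0, 0, 0, 0.1],
  [1.0, 6, -9, 0, 0, 0, 0.15],
  [1.0, 8, -12, 0, 0, 0, 0.2],
  [1.0, 10, -15, 0, 0, 0, 0.25],
  [1.0, 12, -18, 0, 0, 0, 0.288],
  [1.0, 14, -21, 0, 0, 0, 0.288],
  [1.0, 16, -24, 0, 0, 0, 0.288],
  [1.0, 18, -27, 0, 0, 0, 0.288],
])

```text
clock: 1.9
ee_pos: [0.3653, 0.3518, 0.2057]
ee_rot: [-0.0, 3.141, 0.001]
ft_force: [0.9, -0.1, 0.4]
opening: 0.037
```

Run:
```python
from h import *
for c,r in(("scene",(110,260,300,460)),("side",(110,250,240,440))):
    s=dict(np.load(f"{c}.npz")); P=cloud(s); i=s["img"].copy()
    m=(P[...,2]>.07)&(P[...,0]>.45)&(P[...,0]<.54)&(P[...,1]>-.2)&(P[...,1]<-.04)&(s["depth"]>0)
    q=P[m]; 
    for p,(v,u) in sorted(zip(q.tolist(),np.argwhere(m).tolist()))[::12]: print(c,(u,v),np.round(p,3))
    j=cv2.resize(i[r[0]:r[1],r[2]:r[3]],None,fx=4,fy=4,interpolation=cv2.INTER_CUBIC); cv2.imwrite(f"pics/{c}_cable.png",j)
```

```text
scene (391, 160) [ 0.471 -0.075  0.24 ]
scene (391, 156) [ 0.475 -0.079  0.245]
scene (389, 161) [ 0.477 -0.076  0.236]
scene (396, 159) [ 0.48  -0.103  0.232]
scene (395, 159) [ 0.483 -0.103  0.231]
scene (396, 163) [ 0.485 -0.11   0.22 ]
scene (398, 169) [ 0.486 -0.119  0.205]
scene (398, 170) [ 0.486 -0.121  0.202]
scene (401, 186) [ 0.488 -0.138  0.161]
scene (398, 172) [ 0.489 -0.125  0.195]
scene (400, 192) [ 0.491 -0.14   0.146]
scene (399, 188) [ 0.493 -0.138  0.155]
scene (402, 202) [ 0.494 -0.154  0.117]
scene (402, 204) [ 0.497 -0.158  0.11 ]
scene (402, 209) [ 0.501 -0.166  0.094]
scene (402, 215) [ 0.505 -0.174  0.075]
side (371, 154) [ 0.473 -0.072  0.234]
side (370, 149) [ 0.476 -0.08   0.243]
side (367, 151) [ 0.482 -0.112  0.217]
side (365, 159) [ 0.486 -0.128  0.184]
side (363, 170) [ 0.489 -0.142  0.142]
side (362, 168) [ 0.492 -0.144  0.146]
side (359, 178) [ 0.498 -0.16   0.104]
side (355, 184) [ 0.507 -0.174  0.074]
```

View pics/scene_cable.png

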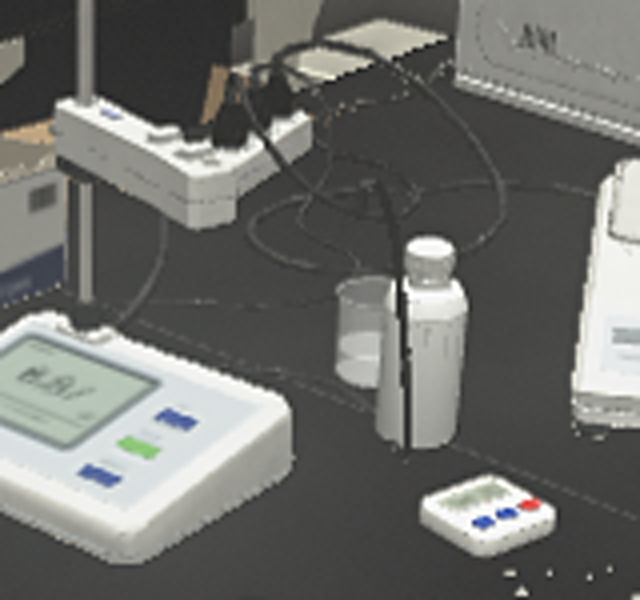

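View pics/side_cable.png

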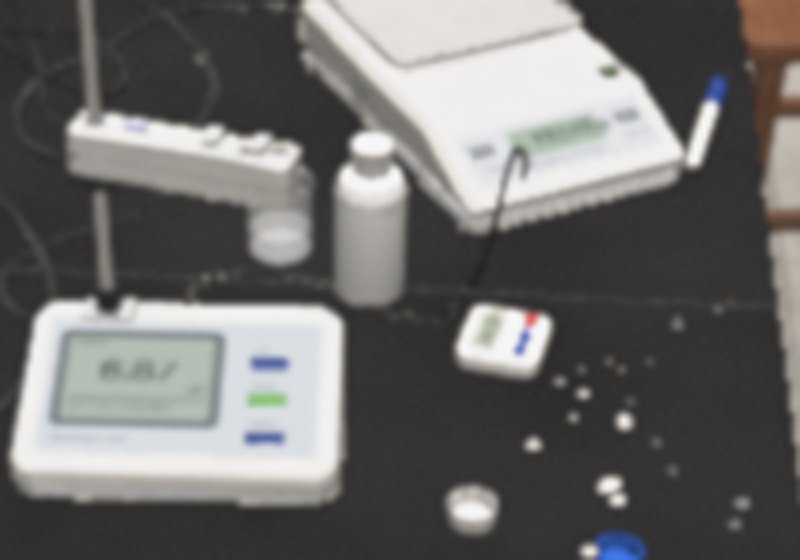

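Call:
move_arm([
  [1.0, 1.8, -3.6, 0, 0, 0, 0],
  [1.0, 3.6, -7.2, 0, 0, 0, 0],
  [1.0, 5.4, -10.8, 0, 0, 0, 0],
  [1.0, 7.2, -14.4, 0, 0, 0, 0],
  [1.0, 9.0, -18.1, 0, 0, 0, 0],
  [1.0, 9.0, -18.1, -3.5, 0, 0, 0],
  [1.0, 9.0, -18.1, -7, 0, 0, 0],
  [1.0, 9.0, -18.1, -10.5, 0, 0, 0],
  [1.0, 9.0, -18.1, -14, 0, 0, 0],
  [1.0, 9.0, -18.1, -16, 0, 0, 0],
  [1.0, 9.0, -18.1, -16, 0, 0, 0],
])

```text
clock: 2.82
ee_pos: [0.4519, 0.1712, 0.042]
ee_rot: [0.0, -3.135, 0.004]
ft_force: [-1.1, 0.7, -0.8]
opening: 0.0098
```

Run:
```python
from h import *
o=manip.observe(); print(o["joint_pos"].round(3),o["ee_pos"].round(4),o["ee_rot"].round(3),o["opening"],o["ft_force"].round(1))
s=manip.snapshot("scene"); i=s["img"][180:400,160:460]; cv2.imwrite("pics/s1.png",cv2.resize(i,None,fx=2.6,fy=2.6))
```

```text
[-0.414  0.67  -0.009  2.102  0.014  0.376  1.137] [0.4519 0.1712 0.042 ] [ 0.    -3.135  0.004] 0.009783891787399138 [-1.1  0.7 -0.8]
```

View pics/s1.png

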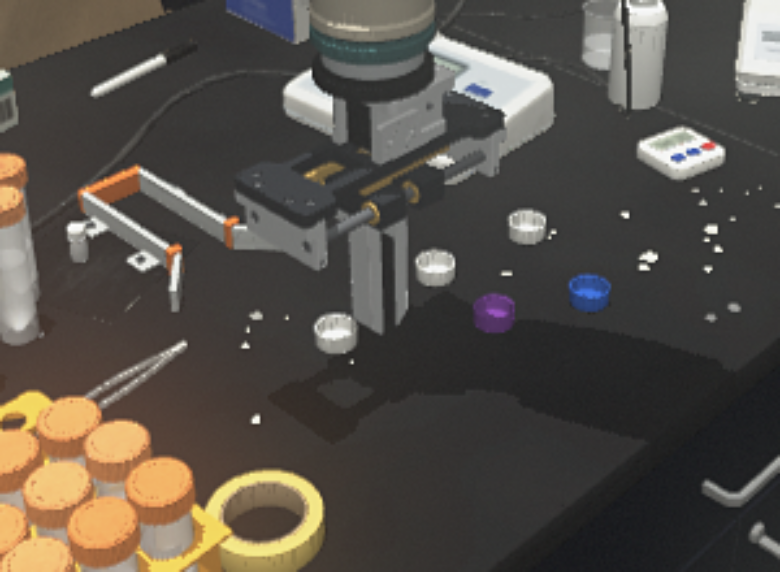

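Call:
move_arm([
  [1.0, 0, 0, -2, 0, 0, 0],
  [1.0, 0, 0, -3.6, 0, 0, 0],
  [1.0, 0, 0, -3.7, 0, 0, 0],
  [1.0, 0, 0, -3.7, 0, 0, 0],
])

```text
clock: 3.2
ee_pos: [0.455, 0.1725, 0.0095]
ee_rot: [-0.0, 3.141, 0.0]
ft_force: [0.4, 0.1, 0.4]
opening: 0.01
```

Call:
move_arm([
  [1.0, 0.6, -0.1, -0.4, 0, 0, 0],
  [1.0, 1.4, -0.1, -0.4, 0, 0, 0],
  [1.0, 2.0, -0.1, -0.4, 0, 0, 0],
  [1.0, 2.8, -0.1, -0.4, 0, 0, 0],
  [1.0, 3.8, -0.1, -0.4, 0, 0, 0],
  [1.0, 4.8, -0.1, -0.4, 0, 0, 0],
  [1.0, 5.8, -0.1, -0.4, 0, 0, 0],
  [1.0, 6.8, -0.1, -0.4, 0, 0, 0],
  [1.0, 7.8, -0.1, -0.4, 0, 0, 0],
  [1.0, 8.8, -0.1, -0.4, 0, 0, 0],
  [1.0, 9.6, -0.1, -0.4, 0, 0, 0],
  [1.0, 10.0, -0.1, -0.4, 0, 0, 0],
])

```text
clock: 4.2
ee_pos: [0.5565, 0.1711, 0.0049]
ee_rot: [0.001, 3.14, 0.001]
ft_force: [-1.8, 0.2, 0.4]
opening: 0.0098
```

```bash
cat >> h.py <<'E'
def caps(tag,view=("scene",)):
    for c in view:
        s=manip.snapshot(c); P=cloud(s); hsv=cv2.cvtColor(s["img"],cv2.COLOR_BGR2HSV)
        m=(P[...,2]>.007)&(P[...,2]<.018)&(s["img"].min(-1)>110)&(hsv[...,1]<60)&(P[...,0]>.38)&(P[...,0]<.78)&(P[...,1]>-.1)&(P[...,1]<.25)
        n,l,st,ce=cv2.connectedComponentsWithStats(m.astype(np.uint8))
        for i in range(1,n):
            if st[i,4]>15:
                q=P[l==i]; a=q.min(0);b=q.max(0); print(c,st[i,4],ce[i].round(),"mid",((a+b)/2)[:2].round(4),"ext",(b-a)[:2].round(3))
        cv2.imwrite(f"pics/{tag}_{c}.png",cv2.resize(s["img"][180:400,160:460],None,fx=2.6,fy=2.6,interpolation=cv2.INTER_CUBIC))
    o=manip.observe(); print(o["clock"],o["ee_pos"].round(4),o["joint_pos"].round(2))
E
python3 -c "from h import *;caps('a1',('scene','side'))"
```

```text
scene 154 [331. 245.] mid [ 0.6132 -0.063 ] ext [0.067 0.074]
scene 128 [207. 268.] mid [0.7181 0.2005] ext [0.116 0.004]
scene 98 [362. 266.] mid [ 0.4938 -0.0316] ext [0.033 0.033]
scene 33 [253. 271.] mid [0.6404 0.1419] ext [0.015 0.01 ]
scene 27 [190. 276.] mid [0.7195 0.2411] ext [0.01  0.009]
scene 102 [327. 282.] mid [0.5059 0.0627] ext [0.03  0.033]
scene 51 [259. 293.] mid [0.5687 0.1801] ext [0.047 0.018]
side 191 [278. 233.] mid [ 0.696  -0.0246] ext [0.167 0.016]
side 55 [358. 237.] mid [ 0.493  -0.0318] ext [0.029 0.034]
side 60 [352. 261.] mid [0.5045 0.0624] ext [0.027 0.034]
side 58 [298. 277.] mid [0.6278 0.1299] ext [0.035 0.034]
side 179 [261. 279.] mid [0.7125 0.1403] ext [0.117 0.021]
side 36 [317. 294.] mid [0.5779 0.1733] ext [0.027 0.033]
side 31 [236. 295.] mid [0.7634 0.1983] ext [0.021 0.01 ]
side 92 [270. 297.] mid [0.6865 0.1989] ext [0.061 0.01 ]
side 46 [294. 304.] mid [0.6273 0.214 ] ext [0.035 0.035]
4.3 [0.5555 0.1711 0.0046] [-0.33  0.81 -0.02  1.86  0.03  0.47  1.19]
```

View pics/a1_scene.png

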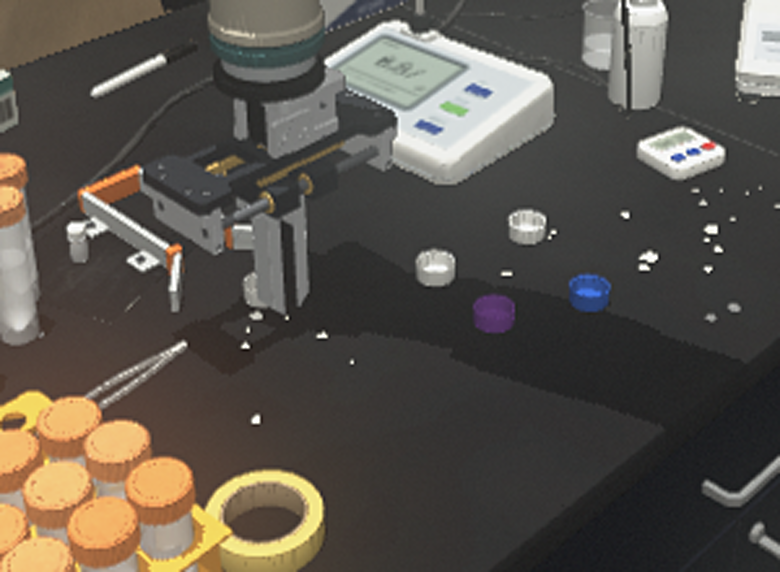

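Cap A sits against the fingers at (0.578, 0.173), on the slot axis. I'll keep pushing through the gate.

Call:
move_arm([
  [1.0, 1.0, 0, 0, 0, 0, 0],
  [1.0, 2.0, 0, 0, 0, 0, 0],
  [1.0, 3.0, 0, 0, 0, 0, 0],
  [1.0, 4.0, 0, 0, 0, 0, 0],
  [1.0, 5.0, 0, 0, 0, 0, 0],
  [1.0, 6.0, 0, 0, 0, 0, 0],
  [1.0, 7.0, 0, 0, 0, 0, 0],
  [1.0, 8.0, 0, 0, 0, 0, 0],
  [1.0, 9.0, 0, 0, 0, 0, 0],
  [1.0, 10.0, 0, 0, 0, 0, 0],
  [1.0, 10.6, 0, 0, 0, 0, 0],
  [1.0, 11.0, 0, 0, 0, 0, 0],
])

```text
clock: 5.3
ee_pos: [0.6645, 0.1712, 0.0043]
ee_rot: [0.0, -3.141, 0.0]
ft_force: [0.9, 0.1, -0.5]
opening: 0.0101
```

```bash
python3 -c "from h import *;caps('a2',('scene','side'))"
```

```text
scene 296 [312. 239.] mid [ 0.6753 -0.0596] ext [0.19 0.08]
scene 33 [218. 252.] mid [0.7557 0.1467] ext [0.032 0.004]
scene 123 [207. 268.] mid [0.7178 0.2004] ext [0.111 0.005]
scene 99 [362. 266.] mid [ 0.4936 -0.0315] ext [0.031 0.034]
scene 23 [223. 269.] mid [0.6858 0.1812] ext [0.031 0.016]
scene 105 [261. 271.] mid [0.6285 0.1308] ext [0.038 0.031]
scene 23 [190. 276.] mid [0.7184 0.2422] ext [0.011 0.011]
scene 104 [327. 282.] mid [0.5067 0.0625] ext [0.031 0.031]
side 44 [254. 232.] mid [ 0.7615 -0.0219] ext [0.033 0.01 ]
side 81 [312. 233.] mid [ 0.6122 -0.0351] ext [0.064 0.02 ]
side 57 [358. 236.] mid [ 0.4929 -0.0327] ext [0.029 0.037]
side 52 [351. 261.] mid [0.5046 0.0613] ext [0.027 0.033]
side 35 [297. 276.] mid [0.6281 0.1283] ext [0.035 0.033]
side 70 [247. 278.] mid [0.7473 0.1435] ext [0.048 0.012]
side 130 [271. 295.] mid [0.685  0.1858] ext [0.058 0.037]
side 33 [237. 294.] mid [0.7582 0.1989] ext [0.028 0.01 ]
side 39 [295. 304.] mid [0.6275 0.2168] ext [0.034 0.03 ]
5.4 [0.6644 0.1712 0.0043] [-0.28  0.92 -0.03  1.54  0.04  0.69  1.25]
```

View pics/a2_scene.png

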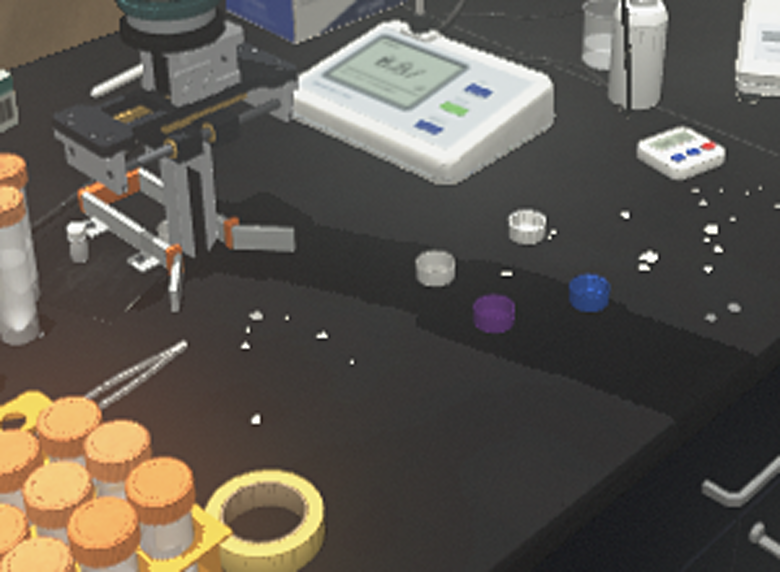

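View pics/a2_side.png

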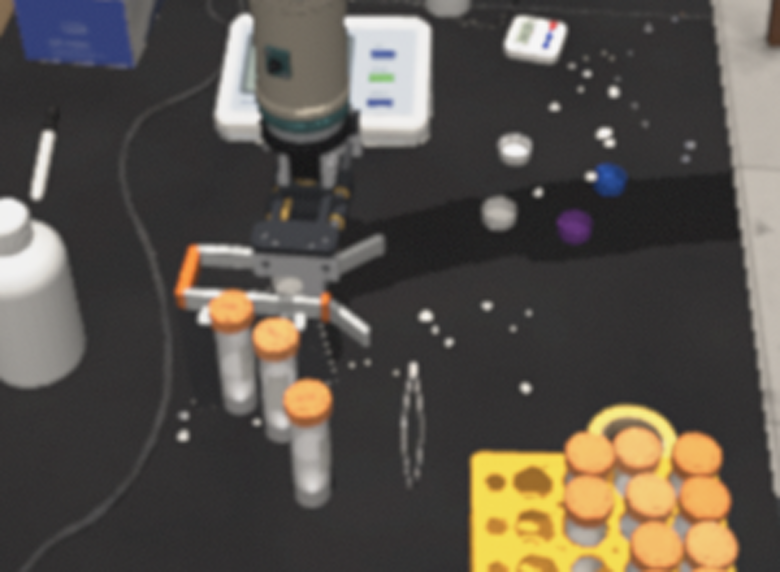

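Call:
move_arm([
  [1.0, 1.0, 0, 0, 0, 0, 0],
  [1.0, 2.0, 0, 0, 0, 0, 0],
  [1.0, 2.5, 0, 0, 0, 0, 0],
  [1.0, 2.5, 0, 0, 0, 0, 0],
  [1.0, 1.5, 0, 0, 0, 0, 0],
  [1.0, 0.5, 0, 0, 0, 0, 0],
  [1.0, 0.5, 0, 2, 0, 0, 0],
  [1.0, 0.5, 0, 5, 0, 0, 0],
  [1.0, 0.5, 0, 8, 0, 0, 0],
])

```text
clock: 6.15
ee_pos: [0.6672, 0.1711, 0.0842]
ee_rot: [0.001, -3.138, 0.001]
ft_force: [1.0, -0.2, 0.1]
opening: 0.01
```

```bash
python3 -c "from h import *;caps('a3',('scene',))"
```

```text
scene 288 [312. 239.] mid [ 0.6796 -0.0582] ext [0.199 0.078]
scene 70 [224. 256.] mid [0.7239 0.146 ] ext [0.096 0.005]
scene 89 [203. 265.] mid [0.7346 0.2002] ext [0.081 0.008]
scene 96 [220. 264.] mid [0.7129 0.1724] ext [0.033 0.029]
scene 97 [362. 266.] mid [ 0.495  -0.0311] ext [0.031 0.033]
scene 102 [261. 271.] mid [0.6288 0.1304] ext [0.039 0.032]
scene 27 [190. 275.] mid [0.7189 0.241 ] ext [0.01  0.009]
scene 26 [220. 276.] mid [0.6746 0.2007] ext [0.025 0.004]
scene 104 [327. 282.] mid [0.5058 0.0621] ext [0.033 0.032]
6.2 [0.672  0.1724 0.0917] [-0.27  0.81 -0.03  1.49  0.03  0.84  1.25]
```

View pics/a3_scene.png

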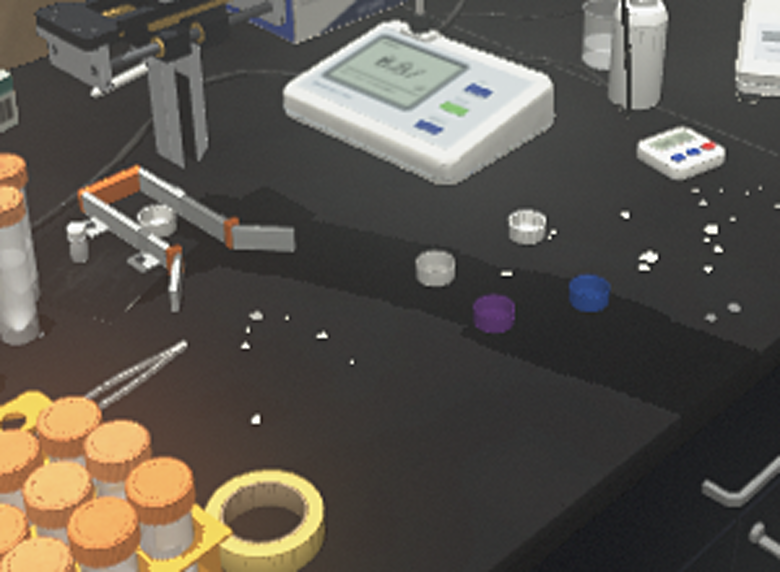

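Cap A lies flat in the slot at (0.713, 0.172). Next I'll go behind cap B with the hand turned.

Call:
move_arm([
  [1.0, -1.5, -1.1, 0, 0, 0, -0.12],
  [1.0, -3.0, -2.3, 0, 0, 0, -0.24],
  [1.0, -4.6, -3.4, 0, 0, 0, -0.36],
  [1.0, -6.1, -4.6, 0, 0, 0, -0.48],
  [1.0, -7.6, -5.7, 0, 0, 0, -0.6],
  [1.0, -9.2, -6.9, 0, 0, 0, -0.72],
  [1.0, -10.7, -8.1, 0, 0, 0, -0.84],
  [1.0, -12.2, -9.3, 0, 0, 0, -0.96],
  [1.0, -13.8, -10.4, 0, 0, 0, -1.08],
  [1.0, -15.3, -11.6, 0, 0, 0, -1.2],
  [1.0, -16.8, -12.7, 0, 0, 0, -1.32],
  [1.0, -18.4, -13.9, 0, 0, 0, -1.44],
])

```text
clock: 7.2
ee_pos: [0.4841, 0.0322, 0.0846]
ee_rot: [-2.078, -2.356, -0.0]
ft_force: [-0.7, -0.7, 0.1]
opening: 0.0095
```

Call:
move_arm([
  [1.0, 0, 0, 0, 0, 0, -0.12],
  [1.0, 0, 0, 0, 0, 0, -0.24],
  [1.0, 0, 0, 0, 0, 0, -0.36],
  [1.0, 0, 0, 0, 0, 0, -0.48],
  [1.0, 0, 0, 0, 0, 0, -0.6],
  [1.0, 0, 0, 0, 0, 0, -0.672],
  [1.0, 0, 0, 0, 0, 0, -0.672],
  [1.0, 0, 0, 0, 0, 0, -0.672],
])

```text
clock: 7.87
ee_pos: [0.4848, 0.0326, 0.0844]
ee_rot: [-2.732, -1.55, 0.001]
ft_force: [-0.3, -0.3, 0.0]
opening: 0.0102
```

Run:
```python
from h import *
from scipy.spatial.transform import Rotation as R
caps('b1',('scene','side'));o=manip.observe()
M=R.from_rotvec(o["ee_rot"]).as_matrix();print(M.round(3), "toolx deg",np.degrees(np.arctan2(M[1,0],M[0,0])))
```

```text
scene 257 [305. 238.] mid [ 0.6791 -0.0377] ext [0.197 0.037]
scene 112 [230. 259.] mid [0.7139 0.1461] ext [0.112 0.006]
scene 132 [207. 268.] mid [0.7179 0.2004] ext [0.115 0.007]
scene 91 [220. 264.] mid [0.7137 0.1713] ext [0.034 0.031]
scene 97 [362. 266.] mid [ 0.4944 -0.0315] ext [0.032 0.034]
scene 105 [261. 271.] mid [0.6288 0.1312] ext [0.038 0.032]
scene 31 [189. 276.] mid [0.7207 0.2417] ext [0.015 0.009]
scene 102 [327. 282.] mid [0.507  0.0624] ext [0.032 0.03 ]
side 244 [285. 233.] mid [ 0.6801 -0.0311] ext [0.2   0.027]
side 53 [358. 237.] mid [ 0.4918 -0.0302] ext [0.026 0.034]
side 62 [351. 261.] mid [0.5045 0.0617] ext [0.028 0.036]
side 56 [298. 277.] mid [0.6272 0.1283] ext [0.037 0.034]
side 184 [261. 279.] mid [0.7144 0.1394] ext [0.115 0.022]
side 158 [266. 293.] mid [0.6908 0.1798] ext [0.069 0.048]
side 33 [236. 295.] mid [0.762  0.1983] ext [0.024 0.008]
side 38 [294. 304.] mid [0.6272 0.2185] ext [0.035 0.029]
7.9667 [0.4851 0.0325 0.0845] [-0.46  0.65  0.51  2.09 -0.6   0.55 -0.06]
[[ 0.513  0.858 -0.   ]
 [ 0.858 -0.513  0.   ]
 [ 0.    -0.    -1.   ]] toolx deg 59.11278148542448
```

View pics/b1_scene.png

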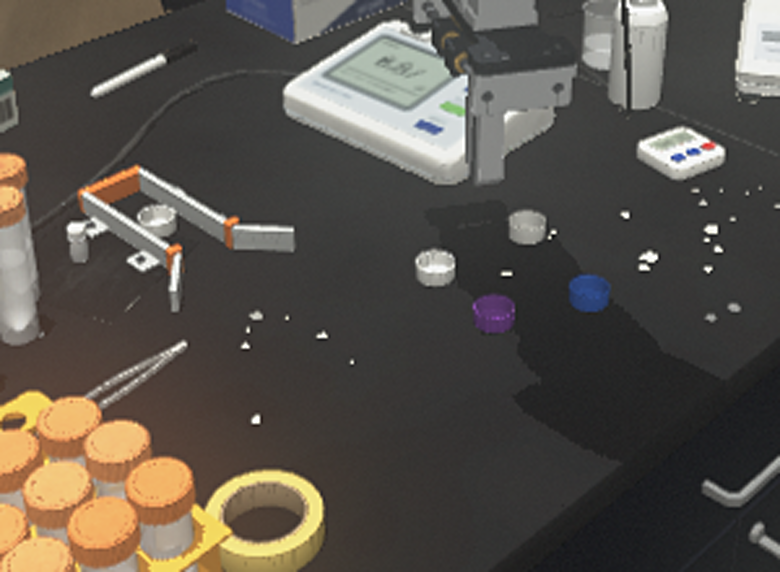

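Call:
move_arm([
  [1.0, 0.2, -0.1, -3, 0, 0, 0],
  [1.0, 0.2, -0.1, -6, 0, 0, 0],
  [1.0, 0.2, -0.1, -7.9, 0, 0, 0],
  [1.0, 0.2, -0.1, -7.9, 0, 0, 0],
  [1.0, 0.2, -0.1, -7.9, 0, 0, 0],
])

```text
clock: 8.38
ee_pos: [0.4867, 0.031, 0.0051]
ee_rot: [-2.733, -1.546, 0.002]
ft_force: [1.1, 0.5, 0.1]
opening: 0.0099
```

Call:
move_arm([
  [1.0, 0.5, 0.8, 0, 0, 0, 0],
  [1.0, 0.9, 1.5, 0, 0, 0, 0],
  [1.0, 1.5, 2.5, 0, 0, 0, 0],
  [1.0, 2.1, 3.5, 0, 0, 0, 0],
  [1.0, 2.8, 4.6, 0, 0, 0, 0],
  [1.0, 3.4, 5.7, 0, 0, 0, 0],
  [1.0, 4.1, 6.8, 0, 0, 0, 0],
  [1.0, 4.7, 7.9, 0, 0, 0, 0],
  [1.0, 5.4, 9.0, 0, 0, 0, 0],
  [1.0, 6.0, 10.0, 0, 0, 0, 0],
  [1.0, 6.5, 10.8, 0, 0, 0, 0],
  [1.0, 6.8, 11.3, 0, 0, 0, 0],
])

```text
clock: 9.38
ee_pos: [0.5562, 0.146, 0.0054]
ee_rot: [-2.733, -1.549, -0.001]
ft_force: [-0.6, -1.0, 0.4]
opening: 0.0099
```

```bash
python3 -c "from h import *;caps('b2',('scene','side'))"
```

```text
scene 217 [322. 242.] mid [ 0.6436 -0.0608] ext [0.128 0.078]
scene 121 [230. 259.] mid [0.7152 0.1468] ext [0.114 0.006]
scene 125 [208. 268.] mid [0.7196 0.2007] ext [0.113 0.005]
scene 96 [220. 264.] mid [0.7131 0.1718] ext [0.034 0.03 ]
scene 95 [363. 266.] mid [ 0.4943 -0.0307] ext [0.031 0.032]
scene 67 [257. 271.] mid [0.6348 0.1364] ext [0.026 0.022]
scene 29 [190. 276.] mid [0.7196 0.2417] ext [0.011 0.01 ]
scene 112 [267. 291.] mid [0.5669 0.1658] ext [0.032 0.031]
side 139 [269. 232.] mid [ 0.7228 -0.0251] ext [0.112 0.014]
side 60 [358. 237.] mid [ 0.4929 -0.0313] ext [0.029 0.032]
side 60 [298. 277.] mid [0.6281 0.1293] ext [0.035 0.036]
side 170 [262. 279.] mid [0.7128 0.1448] ext [0.117 0.011]
side 156 [266. 293.] mid [0.6912 0.179 ] ext [0.069 0.048]
side 78 [323. 289.] mid [0.5639 0.1651] ext [0.032 0.035]
side 32 [235. 294.] mid [0.7617 0.1977] ext [0.024 0.009]
side 39 [294. 304.] mid [0.6275 0.216 ] ext [0.035 0.03 ]
9.4833 [0.5559 0.1455 0.0053] [-0.59  0.86  0.46  1.88 -0.69  0.56 -0.2 ]
```

View pics/b2_scene.png

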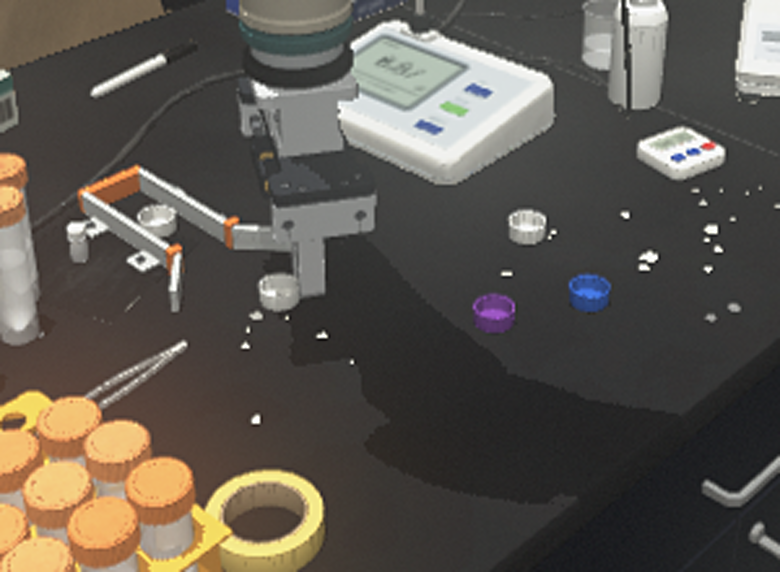

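Call:
move_arm([
  [1.0, 0.2, 0.3, 0, 0, 0, 0],
  [1.0, 0.35, 0.6, 0, 0, 0, 0],
  [1.0, 0.35, 0.6, 0, 0, 0, 0],
  [1.0, -0.4, -0.6, 0, 0, 0, 0],
  [1.0, -0.9, -1.5, 0, 0, 0, 0],
  [1.0, -0.9, -1.5, 2, 0, 0, 0],
  [1.0, -0.9, -1.5, 4, 0, 0, 0.12],
  [1.0, -1.2, -1.0, 6, 0, 0, 0.24],
  [1.0, -1.6, 0.0, 6, 0, 0, 0.36],
  [1.0, -2.0, 1.0, 6, 0, 0, 0.48],
  [1.0, -2.3, 2.0, 6, 0, 0, 0.6],
  [1.0, -2.3, 2.5, 6, 0, 0, 0.72],
])

```text
clock: 10.48
ee_pos: [0.5314, 0.17, 0.0657]
ee_rot: [-2.006, -2.416, -0.0]
ft_force: [-0.3, 0.2, 0.8]
opening: 0.0098
```

Call:
move_arm([
  [1.0, 0, 0, 0, 0, 0, 0.12],
  [1.0, 0, 0, 0, 0, 0, 0.24],
  [1.0, 0, 0, 0, 0, 0, 0.36],
  [1.0, 0, 0, 0, 0, 0, 0.48],
  [1.0, 0, 0, 0, 0, 0, 0.6],
  [1.0, 0, 0, 0, 0, 0, 0.72],
  [1.0, 0, 0, 0, 0, 0, 0.84],
  [1.0, 0, 0, 0, 0, 0, 0.96],
  [1.0, 0, 0, 0, 0, 0, 1.08],
  [1.0, 0, 0, 0, 0, 0, 1.2],
  [1.0, 0, 0, 0, 0, 0, 1.32],
  [1.0, 0, 0, 0, 0, 0, 1.392],
])

```text
clock: 11.48
ee_pos: [0.5323, 0.168, 0.0656]
ee_rot: [0.007, -3.141, 0.001]
ft_force: [-0.3, 0.3, -0.3]
opening: 0.0101
```

```bash
python3 -c "
from h import *;caps('b3',('scene','side'));print(manip.observe()['ee_rot'])"
```

```text
scene 229 [321. 242.] mid [ 0.6514 -0.0604] ext [0.142 0.079]
scene 216 [226. 261.] mid [0.7157 0.1648] ext [0.113 0.047]
scene 122 [207. 268.] mid [0.7187 0.2008] ext [0.114 0.005]
scene 100 [362. 266.] mid [ 0.4941 -0.0307] ext [0.032 0.033]
scene 74 [257. 271.] mid [0.6333 0.1346] ext [0.032 0.023]
scene 28 [190. 276.] mid [0.718  0.2411] ext [0.012 0.009]
scene 104 [264. 291.] mid [0.5711 0.1707] ext [0.03  0.031]
side 245 [286. 233.] mid [ 0.6801 -0.0312] ext [0.199 0.028]
side 35 [360. 237.] mid [ 0.4867 -0.0311] ext [0.016 0.032]
side 62 [298. 277.] mid [0.6266 0.1304] ext [0.036 0.033]
side 166 [261. 279.] mid [0.7128 0.14  ] ext [0.117 0.02 ]
side 57 [260. 288.] mid [0.7112 0.1746] ext [0.029 0.04 ]
side 27 [321. 288.] mid [0.5694 0.1614] ext [0.025 0.014]
side 31 [236. 294.] mid [0.7615 0.1988] ext [0.026 0.007]
side 30 [321. 295.] mid [0.5685 0.1815] ext [0.025 0.01 ]
side 80 [270. 297.] mid [0.6846 0.2   ] ext [0.057 0.011]
side 49 [294. 304.] mid [0.6275 0.2167] ext [0.035 0.029]
11.5833 [0.5323 0.168  0.0655] [-0.34  0.69 -0.03  1.9   0.04  0.55  1.18]
[-1.88871303e-03 -3.14115629e+00  1.79021263e-04]
```

View pics/b3_scene.png

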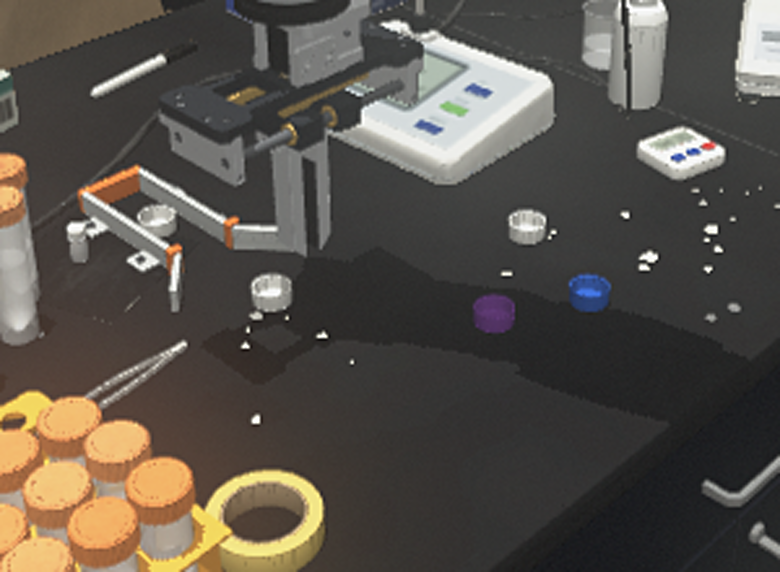

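Call:
move_arm([
  [1.0, 0, 0.3, -2.5, 0, 0, 0],
  [1.0, 0, 0.3, -5, 0, 0, 0],
  [1.0, 0, 0.3, -6.1, 0, 0, 0],
  [1.0, 0, 0.3, -6.1, 0, 0, 0],
  [1.0, 0.7, 0.3, -6.1, 0, 0, 0],
  [1.0, 1.4, 0.3, -6.1, 0, 0, 0],
  [1.0, 2.2, 0.3, -6.1, 0, 0, 0],
  [1.0, 3.2, 0.3, -6.1, 0, 0, 0],
  [1.0, 4.2, 0.3, -6.1, 0, 0, 0],
  [1.0, 5.2, 0.3, -6.1, 0, 0, 0],
  [1.0, 6.0, 0.3, -6.1, 0, 0, 0],
  [1.0, 6.3, 0.3, -6.1, 0, 0, 0],
])

```text
clock: 12.58
ee_pos: [0.5982, 0.1722, 0.0055]
ee_rot: [0.002, 3.138, 0.001]
ft_force: [-0.4, -0.4, 0.6]
opening: 0.0096
```

```bash
python3 -c "
from h import *;caps('b4',('scene','side'));print(manip.observe()['ee_rot'])"
```

```text
scene 211 [323. 243.] mid [ 0.6376 -0.061 ] ext [0.116 0.076]
scene 132 [207. 268.] mid [0.7184 0.2007] ext [0.114 0.005]
scene 50 [237. 263.] mid [0.6925 0.1468] ext [0.041 0.006]
scene 50 [218. 266.] mid [0.7136 0.1791] ext [0.033 0.016]
scene 93 [362. 266.] mid [ 0.4947 -0.0309] ext [0.031 0.031]
scene 45 [268. 272.] mid [0.6161 0.1218] ext [0.016 0.015]
scene 31 [190. 276.] mid [0.7202 0.241 ] ext [0.01 0.01]
scene 37 [243. 283.] mid [0.6144 0.1803] ext [0.044 0.019]
side 135 [269. 232.] mid [ 0.7216 -0.0241] ext [0.114 0.016]
side 54 [358. 237.] mid [ 0.4929 -0.0303] ext [0.029 0.038]
side 313 [264. 286.] mid [0.7126 0.1719] ext [0.117 0.068]
side 41 [299. 294.] mid [0.618  0.1762] ext [0.03  0.027]
side 32 [236. 294.] mid [0.7613 0.197 ] ext [0.025 0.012]
side 23 [291. 302.] mid [0.6331 0.2132] ext [0.023 0.019]
12.6833 [0.5966 0.1721 0.005 ] [-0.31  0.85 -0.03  1.74  0.04  0.55  1.2 ]
[8.69942885e-04 3.14029943e+00 4.65865912e-04]
```

View pics/b4_side.png

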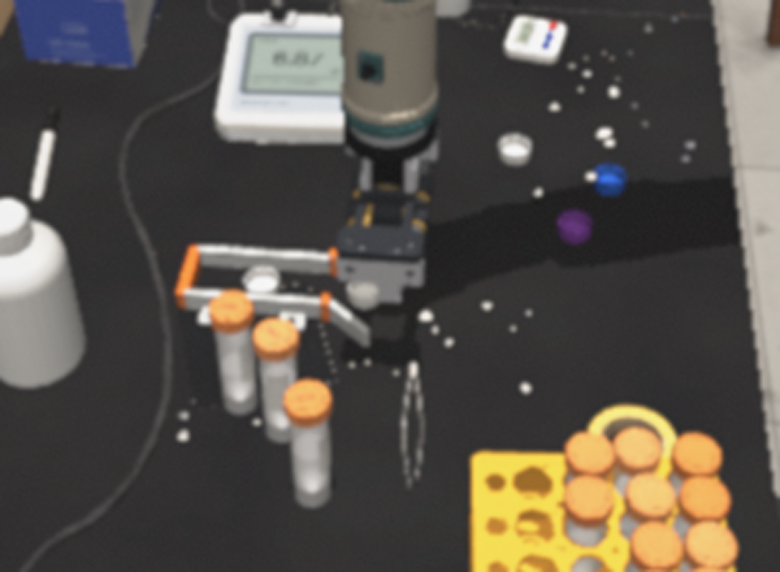

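Cap B is on the axis at the funnel, at about (0.618, 0.173). I'll push it through.

Call:
move_arm([
  [1.0, 1.0, -0.1, 0, 0, 0, 0],
  [1.0, 2.0, -0.1, 0, 0, 0, 0],
  [1.0, 3.0, -0.1, 0, 0, 0, 0],
  [1.0, 4.0, -0.1, 0, 0, 0, 0],
  [1.0, 5.0, -0.1, 0, 0, 0, 0],
  [1.0, 6.0, -0.1, 0, 0, 0, 0],
  [1.0, 6.8, -0.1, 0, 0, 0, 0],
  [1.0, 7.5, -0.1, 0, 0, 0, 0],
  [1.0, 8.0, -0.1, 0, 0, 0, 0],
  [1.0, 8.0, -0.1, 0, 0, 0, 0],
  [1.0, 7.0, -0.1, 0, 0, 0, 0],
  [1.0, 6.0, -0.1, 0, 0, 0, 0],
])

```text
clock: 13.68
ee_pos: [0.6551, 0.1711, 0.0043]
ee_rot: [-0.0, -3.141, 0.0]
ft_force: [-0.8, 0.5, -0.2]
opening: 0.0098
```

Call:
move_arm([
  [1.0, 0, 0, 3, 0, 0, 0],
  [1.0, 0, 0, 6, 0, 0, 0],
  [1.0, 0, 0, 9, 0, 0, 0],
  [1.0, 0, 0, 12, 0, 0, 0],
  [1.0, -2, 0, 12, 0, 0, -0.1],
  [1.0, -4, 0, 12, 0, 0, -0.22],
])

```text
clock: 14.18
ee_pos: [0.6168, 0.1715, 0.1269]
ee_rot: [0.353, 3.117, 0.004]
ft_force: [0.2, -0.1, -1.3]
opening: 0.0102
```

```bash
python3 -c "
from h import *;caps('b5',('scene','side'));print(manip.observe()['ee_rot'])"
```

```text
scene 286 [313. 239.] mid [ 0.6786 -0.0585] ext [0.198 0.081]
scene 287 [224. 262.] mid [0.7174 0.1688] ext [0.109 0.049]
scene 127 [207. 268.] mid [0.7188 0.2004] ext [0.115 0.005]
scene 96 [363. 266.] mid [ 0.4937 -0.0312] ext [0.032 0.032]
scene 98 [261. 271.] mid [0.6284 0.1309] ext [0.037 0.03 ]
scene 26 [190. 275.] mid [0.7198 0.242 ] ext [0.009 0.009]
side 70 [259. 232.] mid [ 0.7484 -0.0235] ext [0.062 0.012]
side 43 [317. 233.] mid [ 0.5967 -0.0366] ext [0.033 0.023]
side 59 [358. 237.] mid [ 0.4929 -0.0315] ext [0.029 0.036]
side 37 [297. 277.] mid [0.6281 0.1317] ext [0.031 0.023]
side 178 [261. 279.] mid [0.7141 0.1406] ext [0.115 0.021]
side 210 [265. 292.] mid [0.6983 0.1796] ext [0.084 0.049]
side 34 [236. 294.] mid [0.7628 0.1978] ext [0.024 0.01 ]
side 19 [297. 305.] mid [0.622  0.2208] ext [0.02  0.016]
14.2833 [0.6118 0.1719 0.125 ] [-0.33  0.7   0.02  1.63 -0.02  0.81  1.05]
[-3.45246351e-01 -3.11932003e+00  7.85841887e-04]
```

View pics/b5_scene.png

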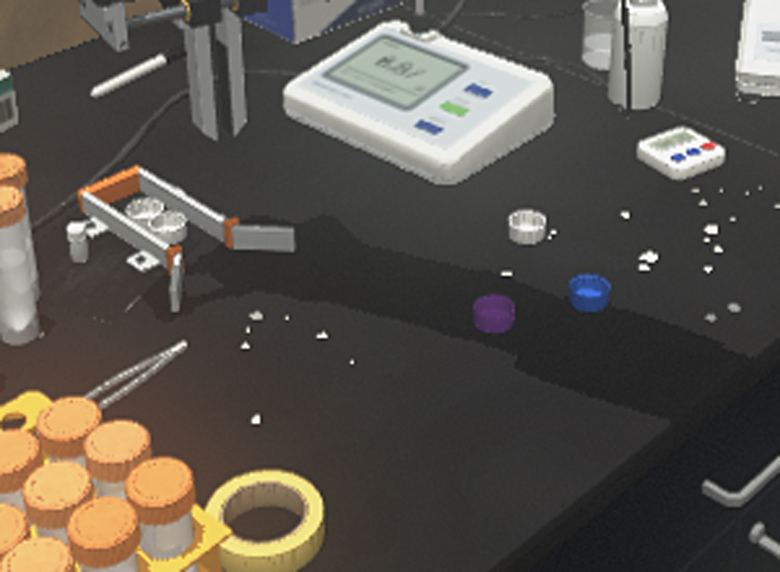

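Two caps are in the slot, with cap C still out. For C I'll lean the hand over to the left, to stay clear of the cable loop near (0.47, -0.07, 0.24) and the electrode bar.

Call:
move_arm([
  [1.0, -1.0, -1.1, 0, 0, 0, -0.12],
  [1.0, -2.0, -2.2, 0, 0, 0, -0.24],
  [1.0, -3.0, -3.3, 0, 0, 0, -0.36],
  [1.0, -4.0, -4.4, 0, 0, 0, -0.48],
  [1.0, -5.0, -5.5, 0, 0, 0, -0.6],
  [1.0, -6.0, -6.6, 0, 0, 0, -0.72],
  [1.0, -7.0, -7.7, 0, 0, 0, -0.84],
  [1.0, -8.0, -8.8, 0, 0, 0, -0.96],
  [1.0, -9.0, -9.9, 0, 0, 0, -1.08],
  [1.0, -10.0, -11.0, 0, 0, 0, -1.2],
  [1.0, -11.0, -12.0, 0, 0, 0, -1.32],
  [1.0, -11.2, -12.2, 0, 0, 0, -1.44],
])

```text
clock: 15.28
ee_pos: [0.5017, 0.0473, 0.1245]
ee_rot: [-2.324, -2.112, 0.003]
ft_force: [0.5, 0.9, 0.1]
opening: 0.0099
```

Call:
move_arm([
  [1.0, 0, 0, 0, 0, 0, -0.12],
  [1.0, 0, 0, 0, 0, 0, -0.24],
  [1.0, 0, 0, 0, 0, 0, -0.272],
  [1.0, 0, 0, 0, 0, 0, -0.272],
])

```text
clock: 15.62
ee_pos: [0.5036, 0.0494, 0.1243]
ee_rot: [2.582, 1.79, -0.001]
ft_force: [-0.5, 0.5, 1.1]
opening: 0.0099
```

Run:
```python
from h import *
from scipy.spatial.transform import Rotation as R
o=manip.observe()
M=R.from_rotvec(o["ee_rot"]).as_matrix();print(o["ee_pos"],o["joint_pos"].round(2),"toolx deg",np.degrees(np.arctan2(M[1,0],M[0,0])))
print(0.384*np.array([-.935,.354]))
```

```text
[0.50357555 0.04944284 0.12428883] [-0.48  0.59  0.49  2.01 -0.45  0.65 -0.05] toolx deg 69.46544313762608
[-0.35904   0.135936]
```

Call:
move_arm([
  [1.0, 0, 0, 0, -0.1, 0.038, 0],
  [1.0, 0, 0, 0, -0.2, 0.076, 0],
  [1.0, 0, 0, 0, -0.3, 0.114, 0],
  [1.0, 0, 0, 0, -0.359, 0.136, 0],
  [1.0, 0, 0, -2.5, -0.359, 0.136, 0],
  [1.0, 0, 0, -5, -0.359, 0.136, 0],
  [1.0, 0, 0, -7.5, -0.359, 0.136, 0],
  [1.0, 0, 0, -9.3, -0.359, 0.136, 0],
  [1.0, 0, 0, -9.3, -0.359, 0.136, 0],
])

```text
clock: 16.37
ee_pos: [0.5012, 0.0495, 0.0282]
ee_rot: [2.373, 1.649, -0.471]
ft_force: [-1.0, -0.2, -0.3]
opening: 0.0101
```

Run:
```python
from h import *
from scipy.spatial.transform import Rotation as R
o=manip.observe()
M=R.from_rotvec(o["ee_rot"]).as_matrix();print(M.round(3))
caps('c1',('scene','side'))
```

```text
[[ 0.322  0.937 -0.138]
 [ 0.868 -0.35  -0.351]
 [-0.377 -0.007 -0.926]]
scene 72 [280. 227.] mid [ 0.7423 -0.022 ] ext [0.073 0.01 ]
scene 293 [224. 262.] mid [0.7162 0.1691] ext [0.114 0.049]
scene 134 [207. 268.] mid [0.7177 0.1998] ext [0.114 0.005]
scene 95 [362. 266.] mid [ 0.4944 -0.0304] ext [0.03  0.033]
scene 108 [261. 271.] mid [0.6289 0.1312] ext [0.037 0.031]
scene 31 [189. 275.] mid [0.7201 0.2413] ext [0.011 0.01 ]
side 201 [278. 233.] mid [ 0.6945 -0.0255] ext [0.168 0.015]
side 54 [298. 277.] mid [0.628  0.1297] ext [0.035 0.031]
side 384 [263. 286.] mid [0.7126 0.1663] ext [0.116 0.075]
side 32 [235. 295.] mid [0.7621 0.1991] ext [0.024 0.007]
side 44 [294. 304.] mid [0.6275 0.2156] ext [0.035 0.03 ]
16.4667 [0.5033 0.049  0.0313] [-0.75  0.93  0.65  1.86 -0.29  0.73 -0.38]
```

View pics/c1_scene.png

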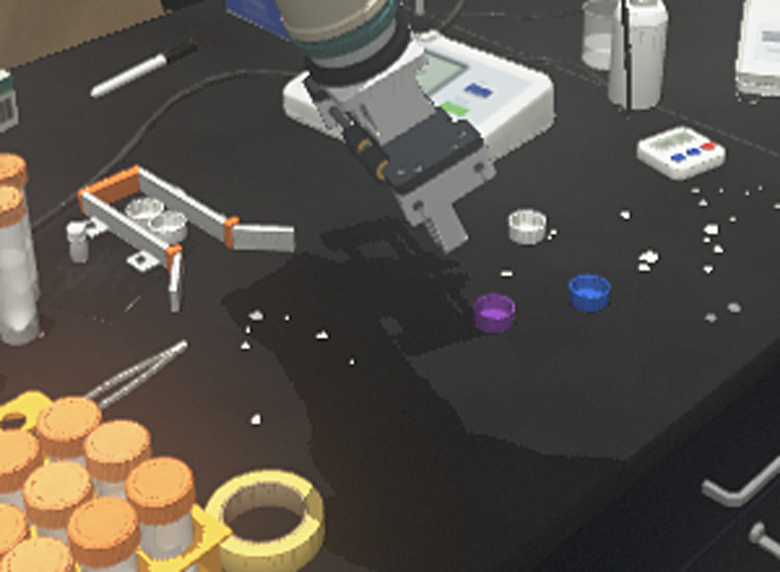

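View pics/c1_side.png

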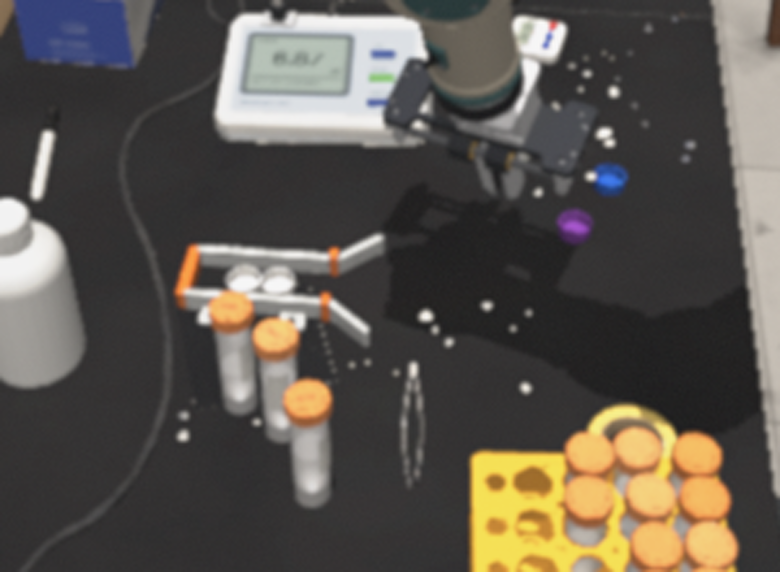

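Call:
move_arm([
  [1.0, -0.5, -2.0, 0.6, 0, 0, 0],
  [1.0, -1.0, -4.5, 0.6, 0, 0, 0],
  [1.0, -1.5, -7.0, 0.6, 0, 0, 0],
  [1.0, -2.0, -9.5, 0.6, 0, 0, 0],
  [1.0, -2.3, -11.5, 0.6, 0, 0, 0],
  [1.0, -2.3, -11.5, 0.6, 0, 0, 0],
  [1.0, -2.3, -11.5, 0.6, 0, 0, 0],
])

```text
clock: 17.05
ee_pos: [0.4813, -0.0666, 0.0389]
ee_rot: [2.377, 1.64, -0.459]
ft_force: [-0.2, -0.3, -0.5]
opening: 0.0098
```

Run:
```python
from h import *
caps('c2',('scene','side'));print(manip.observe()["ft_force"])
```

```text
scene 304 [311. 238.] mid [ 0.6791 -0.0587] ext [0.199 0.079]
scene 279 [224. 262.] mid [0.7151 0.1661] ext [0.114 0.045]
scene 133 [208. 268.] mid [0.7188 0.2004] ext [0.112 0.005]
scene 100 [362. 266.] mid [ 0.493  -0.0305] ext [0.031 0.033]
scene 105 [261. 271.] mid [0.6302 0.1309] ext [0.04  0.032]
scene 26 [190. 275.] mid [0.7183 0.2407] ext [0.012 0.01 ]
side 225 [286. 233.] mid [ 0.6799 -0.0332] ext [0.199 0.03 ]
side 52 [358. 237.] mid [ 0.4917 -0.0314] ext [0.026 0.034]
side 51 [298. 277.] mid [0.6266 0.1305] ext [0.036 0.033]
side 172 [261. 279.] mid [0.7128 0.1403] ext [0.117 0.021]
side 218 [265. 291.] mid [0.6986 0.1794] ext [0.085 0.05 ]
side 36 [236. 295.] mid [0.7613 0.1982] ext [0.022 0.009]
side 42 [294. 304.] mid [0.6274 0.2168] ext [0.035 0.03 ]
17.15 [ 0.4817 -0.0645  0.038 ] [-0.58  0.88  0.64  1.99 -0.25  0.57 -0.22]
[-0.1395279   0.74618899 -1.00348417]
```

View pics/c2_scene.png

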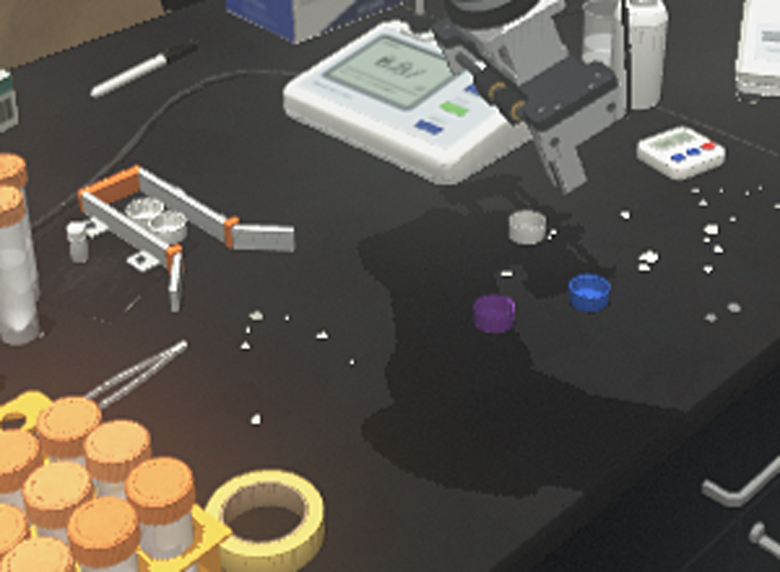

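Call:
move_arm([
  [1.0, -0.1, 0, -1.5, 0, 0, 0],
  [1.0, -0.1, 0, -2.8, 0, 0, 0],
  [1.0, -0.1, 0, -2.8, 0, 0, 0],
  [1.0, -0.1, 0, -2.8, 0, 0, 0],
])

```text
clock: 17.48
ee_pos: [0.4792, -0.0649, 0.0088]
ee_rot: [2.374, 1.645, -0.464]
ft_force: [-1.0, -0.2, 0.4]
opening: 0.0101
```

Call:
move_arm([
  [1.0, 0.2, 0.6, -0.1, 0, 0, 0],
  [1.0, 0.4, 1.1, -0.1, 0, 0, 0],
  [1.0, 0.6, 1.6, -0.1, 0, 0, 0],
  [1.0, 0.9, 2.4, -0.1, 0, 0, 0],
  [1.0, 1.2, 3.2, -0.1, 0, 0, 0],
  [1.0, 1.5, 4.0, -0.1, 0, 0, 0],
  [1.0, 1.9, 4.9, -0.1, 0, 0, 0],
  [1.0, 2.2, 5.8, -0.1, 0, 0, 0],
  [1.0, 2.5, 6.7, -0.1, 0, 0, 0],
  [1.0, 2.9, 7.6, -0.1, 0, 0, 0],
  [1.0, 3.1, 8.2, -0.1, 0, 0, 0],
  [1.0, 3.2, 8.5, -0.1, 0, 0, 0],
])

```text
clock: 18.48
ee_pos: [0.5121, 0.0206, 0.0083]
ee_rot: [2.374, 1.644, -0.461]
ft_force: [-0.8, -1.0, 0.4]
opening: 0.0102
```

Run:
```python
from h import *
caps('c3',('scene','side'));print(manip.observe()["ft_force"])
```

```text
scene 104 [285. 229.] mid [ 0.7286 -0.0235] ext [0.099 0.01 ]
scene 289 [224. 262.] mid [0.717 0.166] ext [0.113 0.044]
scene 130 [208. 268.] mid [0.7175 0.2006] ext [0.113 0.005]
scene 103 [261. 271.] mid [0.6274 0.1302] ext [0.038 0.031]
scene 94 [328. 276.] mid [0.521 0.046] ext [0.032 0.031]
scene 27 [190. 275.] mid [0.7194 0.2414] ext [0.01  0.009]
side 217 [283. 233.] mid [ 0.6835 -0.0272] ext [0.192 0.018]
side 63 [346. 255.] mid [0.5178 0.0445] ext [0.028 0.038]
side 63 [299. 277.] mid [0.6269 0.1277] ext [0.037 0.037]
side 385 [263. 286.] mid [0.7129 0.1717] ext [0.116 0.066]
side 39 [236. 294.] mid [0.7612 0.1966] ext [0.025 0.011]
side 52 [294. 304.] mid [0.6273 0.217 ] ext [0.035 0.032]
18.5833 [0.5118 0.02   0.0083] [-0.69  0.96  0.62  1.87 -0.3   0.67 -0.34]
[-0.65107746 -0.07793672 -0.43346801]
```

View pics/c3_scene.png

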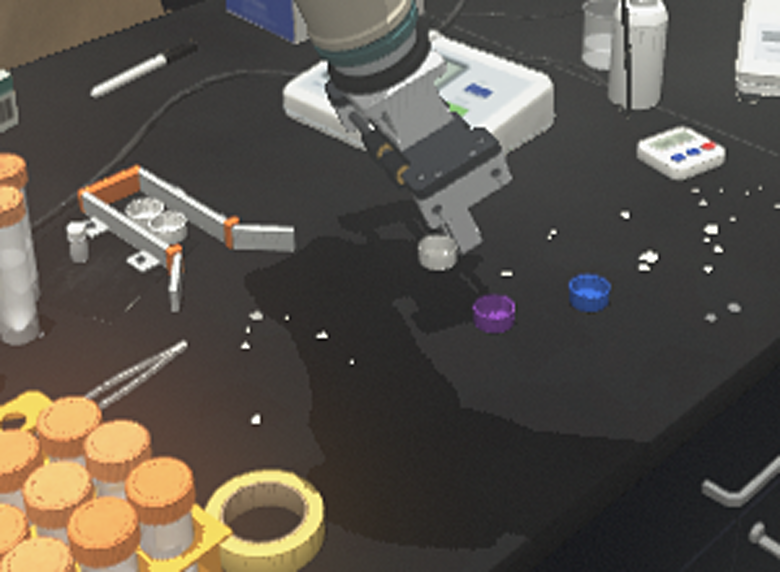

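Call:
move_arm([
  [1.0, 0.3, 0.8, 0, 0, 0, 0],
  [1.0, 0.7, 1.8, 0, 0, 0, 0],
  [1.0, 1.1, 2.9, 0, 0, 0, 0],
  [1.0, 1.5, 4.0, 0, 0, 0, 0],
  [1.0, 1.9, 5.1, 0, 0, 0, 0],
  [1.0, 2.3, 6.2, 0, 0, 0, 0],
  [1.0, 2.8, 7.3, 0, 0, 0, 0],
  [1.0, 3.2, 8.4, 0, 0, 0, 0],
  [1.0, 3.6, 9.5, 0, 0, 0, 0],
  [1.0, 4.0, 10.6, 0, 0, 0, 0],
  [1.0, 4.3, 11.5, 0, 0, 0, 0],
  [1.0, 4.5, 12.0, 0, 0, 0, 0],
])

```text
clock: 19.58
ee_pos: [0.5569, 0.1412, 0.0083]
ee_rot: [2.374, 1.644, -0.461]
ft_force: [0.4, 0.4, -0.4]
opening: 0.0099
```

Run:
```python
from h import *
caps('c4',('scene','side'));print(manip.observe()["ft_force"])
```

```text
scene 306 [311. 238.] mid [ 0.6801 -0.0591] ext [0.2  0.08]
scene 289 [224. 262.] mid [0.7149 0.1689] ext [0.111 0.05 ]
scene 130 [208. 268.] mid [0.7192 0.2008] ext [0.111 0.005]
scene 29 [190. 276.] mid [0.7193 0.2414] ext [0.009 0.012]
scene 103 [268. 291.] mid [0.5646 0.1656] ext [0.031 0.03 ]
side 138 [268. 232.] mid [ 0.7235 -0.0245] ext [0.112 0.013]
side 387 [262. 286.] mid [0.7127 0.1674] ext [0.116 0.074]
side 47 [297. 278.] mid [0.629  0.1323] ext [0.028 0.027]
side 71 [324. 290.] mid [0.5637 0.1662] ext [0.029 0.035]
side 38 [236. 294.] mid [0.7613 0.1973] ext [0.025 0.014]
side 27 [294. 303.] mid [0.6283 0.2168] ext [0.033 0.032]
19.6833 [0.5569 0.1405 0.0082] [-0.81  1.03  0.63  1.62 -0.33  0.89 -0.49]
[-0.69862237  0.87731574  0.70093556]
```

View pics/c4_scene.png

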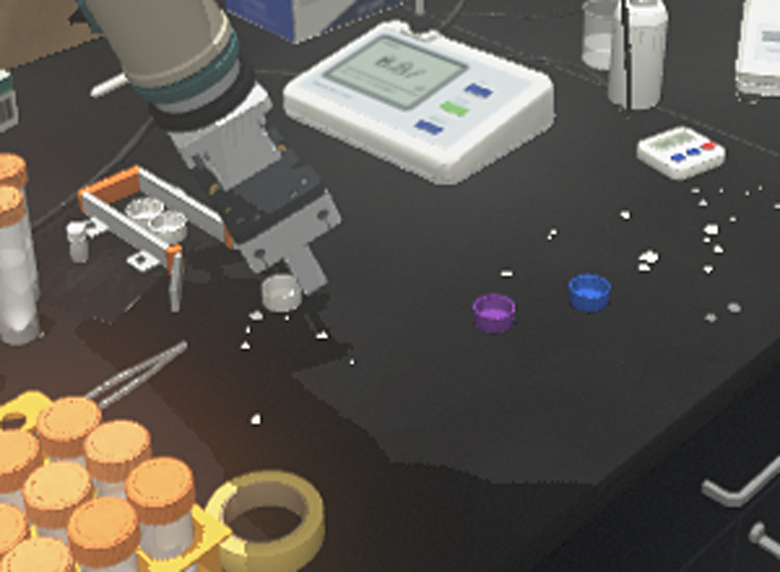

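Call:
move_arm([
  [1.0, 0.1, 0.3, 0, 0, 0, 0],
  [1.0, 0.2, 0.6, 0, 0, 0, 0],
  [1.0, 0.2, 0.6, 0, 0, 0, 0],
  [1.0, -0.2, -0.6, 0, 0, 0, 0],
  [1.0, -0.8, -2.0, 0, 0, 0, 0],
  [1.0, -1.0, -2.5, 2, 0, 0, 0],
  [1.0, -1.0, -2.5, 5, 0.1, -0.038, 0],
  [1.0, -1.0, -2.5, 7, 0.2, -0.076, 0],
  [1.0, -1.0, -2.5, 7, 0.3, -0.114, 0],
  [1.0, -1.0, -2.5, 7, 0.359, -0.136, 0],
  [1.0, -1.0, -2.5, 7, 0.359, -0.136, 0],
])

```text
clock: 20.6
ee_pos: [0.546, 0.1089, 0.0805]
ee_rot: [2.592, 1.775, 0.003]
ft_force: [-0.3, -0.6, 0.3]
opening: 0.0096
```

Run:
```python
from h import *
from scipy.spatial.transform import Rotation as R
caps('c5',('scene','side'))
print(R.from_rotvec(manip.observe()["ee_rot"]).as_matrix().round(3))
N=R.from_rotvec([0,np.pi,0]); print((N*R.from_rotvec(manip.observe()["ee_rot"]).inv()).as_rotvec())
```

```text
scene 54 [278. 226.] mid [ 0.7518 -0.0225] ext [0.056 0.009]
scene 184 [327. 244.] mid [ 0.6255 -0.0615] ext [0.093 0.074]
scene 281 [224. 262.] mid [0.716  0.1658] ext [0.113 0.044]
scene 128 [207. 268.] mid [0.7173 0.2006] ext [0.114 0.005]
scene 104 [261. 271.] mid [0.6287 0.1301] ext [0.038 0.032]
scene 26 [189. 276.] mid [0.7202 0.242 ] ext [0.012 0.009]
scene 106 [265. 292.] mid [0.5671 0.1705] ext [0.033 0.032]
side 235 [286. 233.] mid [ 0.6796 -0.0319] ext [0.199 0.027]
side 66 [298. 277.] mid [0.6271 0.1286] ext [0.038 0.035]
side 373 [263. 286.] mid [0.713  0.1664] ext [0.117 0.075]
side 62 [323. 291.] mid [0.5654 0.1701] ext [0.028 0.031]
side 31 [236. 295.] mid [0.7613 0.1999] ext [0.021 0.007]
side 45 [295. 304.] mid [0.6271 0.2171] ext [0.034 0.026]
20.7 [0.5466 0.1137 0.0789] [-0.53  0.72  0.44  1.9  -0.49  0.63 -0.15]
[[ 0.355  0.935 -0.   ]
 [ 0.935 -0.355 -0.   ]
 [-0.    -0.    -1.   ]]
[ 4.75771224e-04 -1.72499344e-04  1.93405841e+00]
```

Call:
move_arm([
  [1.0, -0.5, 0.6, 0, 0, 0, 0.12],
  [1.0, -1.0, 1.4, 0, 0, 0, 0.24],
  [1.0, -1.6, 2.4, 0, 0, 0, 0.36],
  [1.0, -1.6, 3.4, 0, 0, 0, 0.48],
  [1.0, -1.6, 4.4, 0, 0, 0, 0.6],
  [1.0, -1.6, 5.4, 0, 0, 0, 0.72],
  [1.0, -1.6, 5.7, 0, 0, 0, 0.84],
  [1.0, -1.6, 5.7, 0, 0, 0, 0.96],
  [1.0, -1.6, 5.7, 0, 0, 0, 1.08],
  [1.0, -1.6, 5.7, 0, 0, 0, 1.2],
  [1.0, -1.6, 5.7, 0, 0, 0, 1.32],
  [1.0, -1.6, 5.7, 0, 0, 0, 1.44],
])

```text
clock: 21.7
ee_pos: [0.5302, 0.1735, 0.0772]
ee_rot: [-0.75, -3.049, 0.003]
ft_force: [0.8, -0.1, 0.0]
opening: 0.0099
```

Call:
move_arm([
  [1.0, 0, 0, 0, 0, 0, 0.12],
  [1.0, 0, 0, 0, 0, 0, 0.24],
  [1.0, 0, 0, 0, 0, 0, 0.36],
  [1.0, 0, 0, 0, 0, 0, 0.48],
  [1.0, 0, 0, 0, 0, 0, 0.494],
  [1.0, 0, 0, 0, 0, 0, 0.494],
])

```text
clock: 22.2
ee_pos: [0.5303, 0.1728, 0.0775]
ee_rot: [0.003, -3.14, 0.001]
ft_force: [1.0, -0.4, -1.1]
opening: 0.0099
```

Call:
move_arm([
  [1.0, 0, -0.2, -3, 0, 0, 0],
  [1.0, 0, -0.2, -6, 0, 0, 0],
  [1.0, 0, -0.2, -7.2, 0, 0, 0],
  [1.0, 0, -0.2, -7.2, 0, 0, 0],
  [1.0, 0.7, -0.2, -7.2, 0, 0, 0],
  [1.0, 1.4, -0.2, -7.2, 0, 0, 0],
  [1.0, 2.2, -0.2, -7.2, 0, 0, 0],
  [1.0, 3.2, -0.2, -7.2, 0, 0, 0],
  [1.0, 4.2, -0.2, -7.2, 0, 0, 0],
  [1.0, 5.2, -0.2, -7.2, 0, 0, 0],
  [1.0, 6.0, -0.2, -7.2, 0, 0, 0],
  [1.0, 6.4, -0.2, -7.2, 0, 0, 0],
])

```text
clock: 23.2
ee_pos: [0.5971, 0.1692, 0.0077]
ee_rot: [-0.001, 3.138, 0.001]
ft_force: [-0.6, 0.4, -0.1]
opening: 0.0098
```

```bash
python3 -c "
from h import *;caps('c6',('scene','side'))"
```

```text
scene 206 [325. 243.] mid [ 0.6363 -0.0621] ext [0.112 0.075]
scene 247 [213. 267.] mid [0.7189 0.1845] ext [0.113 0.039]
scene 46 [239. 264.] mid [0.6822 0.147 ] ext [0.042 0.004]
scene 35 [269. 271.] mid [0.6164 0.12  ] ext [0.014 0.01 ]
scene 25 [190. 276.] mid [0.7189 0.2416] ext [0.01 0.01]
scene 35 [244. 282.] mid [0.6157 0.1756] ext [0.042 0.02 ]
side 142 [270. 232.] mid [ 0.7207 -0.0255] ext [0.117 0.012]
side 391 [263. 286.] mid [0.7125 0.1711] ext [0.116 0.066]
side 31 [299. 292.] mid [0.6193 0.1728] ext [0.026 0.023]
side 37 [236. 294.] mid [0.7605 0.1974] ext [0.029 0.01 ]
side 35 [293. 303.] mid [0.6282 0.2167] ext [0.033 0.029]
23.3 [0.5959 0.1692 0.0071] [-0.27  0.84 -0.09  1.74  0.12  0.56  1.14]
```

View pics/c6_side.png

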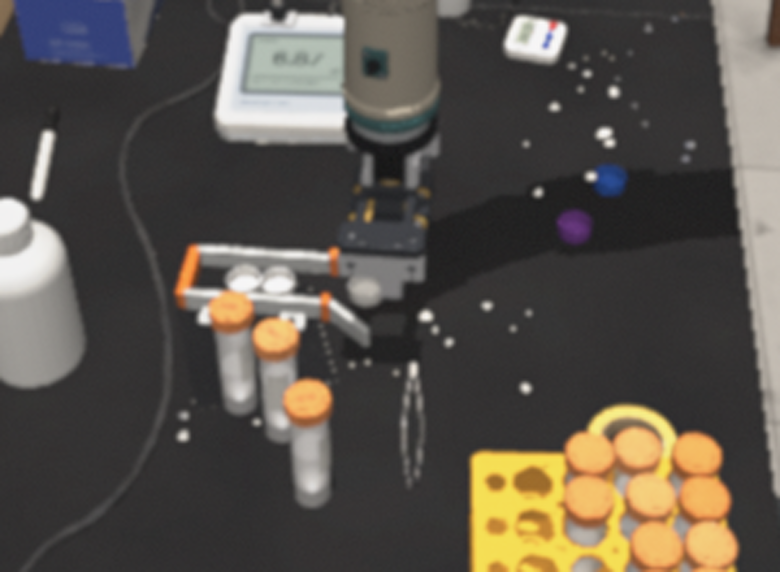

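Call:
move_arm([
  [1.0, 0.8, 0.2, -0.1, 0, 0, 0],
  [1.0, 1.7, 0.2, -0.1, 0, 0, 0],
  [1.0, 2.6, 0.2, -0.1, 0, 0, 0],
  [1.0, 3.5, 0.2, -0.1, 0, 0, 0],
  [1.0, 4.4, 0.2, -0.1, 0, 0, 0],
  [1.0, 5.2, 0.2, -0.1, 0, 0, 0],
  [1.0, 5.9, 0.2, -0.1, 0, 0, 0],
  [1.0, 6.4, 0.2, -0.1, 0, 0, 0],
  [1.0, 6.4, 0.2, -0.1, 0, 0, 0],
  [1.0, 5.8, 0.2, -0.1, 0, 0, 0],
  [1.0, 5.2, 0.2, -0.1, 0, 0, 0],
])

```text
clock: 24.22
ee_pos: [0.6455, 0.1712, 0.0053]
ee_rot: [0.003, -3.141, 0.0]
ft_force: [0.3, -0.6, -0.4]
opening: 0.0099
```

Call:
move_arm([
  [1.0, 0, 0, 3, 0, 0, 0],
  [1.0, 0, 0, 6, 0, 0, 0],
  [1.0, 0, 0, 9, 0, 0, 0],
  [1.0, 0, 0, 12, 0, 0, 0],
  [1.0, -2, 0, 14, 0, 0, 0],
  [1.0, -5, 0, 14, 0, 0, 0],
  [1.0, -5, 0, 14, 0, 0, 0],
])

```text
clock: 24.8
ee_pos: [0.5895, 0.1718, 0.1465]
ee_rot: [0.008, -3.136, 0.001]
ft_force: [-0.6, -0.5, -1.2]
opening: 0.0101
```

Run:
```python
from h import *
caps('c7',('scene','side'))
for c in('scene','side'):
    s=manip.snapshot(c); P=cloud(s); hsv=cv2.cvtColor(s["img"],cv2.COLOR_BGR2HSV)
    m=(P[...,2]>.009)&(P[...,2]<.018)&(s["img"].min(-1)>90)&(hsv[...,1]<60)&(P[...,0]>.63)&(P[...,0]<.775)&(P[...,1]>.1495)&(P[...,1]<.1935)
    n,l,st,ce=cv2.connectedComponentsWithStats(m.astype(np.uint8))
    for i in range(1,n):
        if st[i,4]>5:
            q=P[l==i]; print(c,st[i,4],q.min(0).round(4),q.max(0).round(4),((q.min(0)+q.max(0))/2)[:2]-[.6555,.1713])
    im=s["img"][235:310,190:300] if c=='scene' else s["img"][260:320,220:330]
    cv2.imwrite(f"pics/fin_{c}.png",cv2.resize(im,None,fx=6,fy=6,interpolation=cv2.INTER_CUBIC))
    for nm in("vial","tape_roll","timer","hdpe_bottle","beaker","forceps"):
        print(nm,[(np.round(d["xyz"],3).tolist(),round(d["conf"],2)) for d in manip.boxes_of(c,nm)[:2]])
print(manip.observe()["ft_force"])
```

```text
scene 297 [311. 238.] mid [ 0.6787 -0.0594] ext [0.199 0.081]
scene 362 [224. 262.] mid [0.7159 0.1662] ext [0.114 0.044]
scene 130 [207. 268.] mid [0.7188 0.2008] ext [0.113 0.004]
scene 108 [261. 271.] mid [0.6284 0.1309] ext [0.038 0.033]
scene 28 [190. 276.] mid [0.7197 0.2414] ext [0.011 0.01 ]
side 135 [268. 232.] mid [ 0.7246 -0.024 ] ext [0.109 0.012]
side 457 [264. 286.] mid [0.7118 0.1665] ext [0.115 0.076]
side 38 [296. 277.] mid [0.63  0.133] ext [0.03  0.026]
side 31 [236. 294.] mid [0.762  0.1979] ext [0.023 0.009]
side 29 [293. 303.] mid [0.6284 0.215 ] ext [0.033 0.029]
24.9 [0.5946 0.1715 0.1459] [-0.26  0.65 -0.11  1.67  0.09  0.83  1.16]
scene 197 [0.6643 0.1543 0.0091] [0.7573 0.1875 0.0171] [ 0.05527983 -0.00040224]
vial [([0.716, 0.241, 0.02], 0.66)]
tape_roll [([0.382, 0.328, 0.017], 0.56), ([0.472, -0.209, 0.015], 0.19)]
timer [([0.471, -0.208, 0.017], 0.74)]
hdpe_bottle [([0.567, -0.274, 0.067], 0.58), ([0.469, -0.208, 0.018], 0.4)]
beaker [([0.648, -0.311, 0.041], 0.6)]
forceps [([0.569, 0.295, 0.002], 0.47)]
side 149 [0.6665 0.1507 0.009 ] [0.7538 0.1934 0.0177] [0.05468356 0.00074051]
vial []
tape_roll [([0.391, 0.304, 0.019], 0.75)]
timer [([0.479, -0.211, 0.01], 0.75)]
hdpe_bottle [([0.57, -0.265, 0.074], 0.95)]
beaker []
forceps [([0.569, 0.292, 0.008], 0.36)]
[0.46469689 0.18617167 0.31399741]
```

View pics/fin_scene.png

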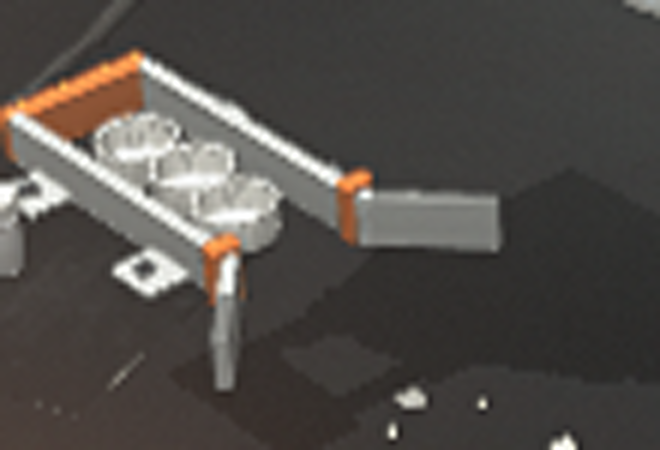

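View pics/c7_scene.png

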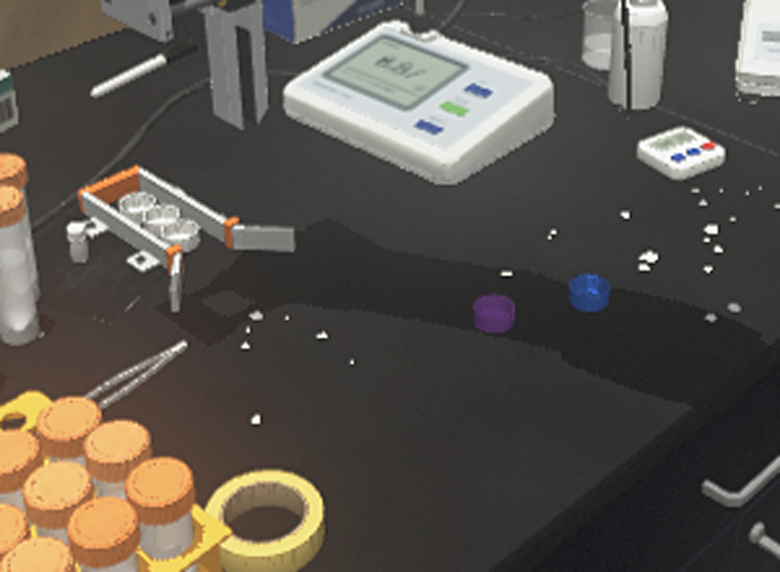

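All three caps lie flat in a row, from x = 0.664 to 0.757, so the last cap's centre is about 24 mm past the gate. The arm is clear, so I'm handing the job in.

```bash
python3 -c "
from workcell import manip;print(manip.finish_job())"
```

```text
the job is handed in; nothing more can be done
None
```

All three white caps are in the slot, pushed through the gate one at a time, and I handed the job in at about 25 s on the clock. I pushed with the fingertips set 1 cm apart and never pinched or lifted a cap. For the third cap I leaned the hand to the left, to keep it clear of the cable loop and the electrode bar.

**Caps:** The last pictures show them flat in a row on the slot axis. By depth the row runs from x = 0.664 to 0.757 m in world coordinates. That puts the last cap's centre about 24 mm past the gate and the first about 16 mm short of touching the end stop. They showed as one merged blob, so these centres come from the ends of the row and the cap size.

**Other things:**
- **Unmoved:** the tape roll, timer, bottle and beaker were found within a few millimetres of where they started.
- **Vial:** its starting position was read only from depth, and it matched at the end.
- **Forceps:** the first network report mistook a cap for them, so I compared them by picture only, and they look unmoved.
- **Missed detections:** the networks did not find the vial or beaker in the last side picture, but did find them in the scene picture.

**Robot:** It touched nothing at the end, and the force readings I saw stayed under 2 N.

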